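Set up the saddle block for a tube crush test

ROBOT

A 6-joint arm with a two-finger parallel gripper is mounted at the origin on the work surface. World frame = base frame: x ahead of the robot, y to its left, z up, the work surface at z = 0. Lengths are in m, angles in degrees, forces in N, time in s.
With the tool pointing down it reaches from about 0.375 to 0.9 m from the base axis. Payload 3.1 kg.
Tool frame: the origin (TCP) lies midway between the tips of the shut fingers; the grasp point (between the pads) lies bot.pinch_z behind it (bot.pinch_z is the distance from the TCP to the grasp point, in m); z points along the fingers, y is the direction in which the jaws open and shut (so a half turn about z gives the same grasp; the last joint's range is limited). The gripper opens to 87 mm and grips with 3 to 60 N. Pads are 19 mm wide; open, the fingers measure 117 mm over their backs; the gripper's body (75 mm by 190 mm) begins 51 mm behind the grasp point.
Start: joints at [-74.169, 30.224, 82.088, -0, 67.689, -10.227], TCP at [0.275, -0.561, 0.223] pointing down, gripper open.
Joint ranges: [-176.69, 176.69], [-43.24, 126.21], [12.49, 139.97], [-82, 262], [0, 151.66], [-163.58, 163.58]. Speed limits (degrees/s): [159.86, 159.86, 180, 180, 180, 180].

INTERFACE

Orientations are given as a 3x3 rotation matrix whose columns are the frame's x, y, z axes.
In Python, from rig import bot gives the robot as it stands.
- The arm moves only by the tool apply_moves, never from a script. Its argument "motion" is text: rows parted by semicolons, each of 7 numbers parted by spaces: the shift along the tool's x, y, z in m, then the turn, a rotation vector about the tool's x, y, z in degrees, then the finger opening in m, from 0 to 0.087. A call has exactly 8 rows; each row is the pose to reach, as a shift and turn from the pose commanded when the call began, along the tool's axes at that moment; what a row does not reach only later rows make up. A row lasts 1/8 s, in which the tool goes at most 62.5 mm and 10.7 degrees, less where a joint would pass 70% of its speed; a pose out of reach is approached as far as the arm can. A call with a gripper value outside its range is refused whole. The fingers move at their own pace and stop on an object; the grip force is fixed at half the most. Time passes only in rows, so rows that repeat a pose let the fingers close, or fill a call up. It gives the time, the measured TCP pose, the force and the opening at its end, in the units of the state.
- bot.read_state(): the state, without advancing time (a new reading comes with each control period).
- bot.capture(name): name is "scene" or "side" or "wrist"; returns the picture (420x560x3 uint8, red, green, blue); there is no depth.
- bot.get_calibration(name): a dict with "fx", "fy", "cx", "cy" (pixels), "rvec" (rotation vector, rad) and "tvec" (3), from world to camera coordinates, as OpenCV has them. Camera axes: x right, y down, z forward; pixel columns grow to the right and rows downward; lengths in m; the calibration is good to about 2 mm. A picture is of the moment at which its call begins: read the wrist's pose just before it. get_calibration takes no time and is no camera call; for the wrist camera it gives the pose at the moment of the call.
- bot.hand_in(): hands the job in, once; it reports no verdict.
Trained networks look in the newest picture that a camera, given by its name, has taken for a name from the list of things; names that differ only in an ending like _2 or _b are one class to them, and where a whole thing is asked for, a point or a joint stands for the part that bears it (a point fixed in the world has none). Each returns a list of dicts, best first, with "p" (0 to 1); they miss things now and then, are a little off and sometimes report something else, mostly with a low value. They report only what shows in the picture. A call takes as long as a camera call. They do not tell look-alikes from the thing itself.
- bot.find_in(name, camera): "point" ([x, y, z] in m, in world coordinates, good to about 4 mm: the middle of the surface that is visible of it).
The state is a dict: "time_s": time; "joint_positions": joint angles; "qvel": joint speeds; "tau": joint torques, N m; "position": TCP position; "tcp_rot": TCP orientation; "force": force on the tool from outside, world axes, zero at the start; "moment": the same for the moment, N m; "opening": opening from 0.0 (shut) to 1.0 (fully open).
Only numpy, scipy, OpenCV 4.12 (cv2) and the standard library are available. Lean on these libraries where they do the work, as an engineer would, in place of code of your own. Each camera call takes 0.05 s, during which the arm holds its last target.

TASK

The round-sided saddle block is rocking on its side on the bench: catch it, stop it, and stand it gently on its flat foot in the middle of the round steel platen, vee upwards, and let go of it. Then take the tube from its rest and lay it gently in the vee, along it and about centred. Leave the bottle, the wrench and the weight where they are.

Things in the scene. Friction and masses are not known exactly. Their poses are not given: they have to be found in the camera images.
- block: Aluminium saddle block, 0.38 kg: prism 50 long along own y (end faces at y=-25 and 25: grip there), 60 high along own z (foot to vee). Origin: centre of the flat foot, which is 37 wide (x). Top 53 wide with a 90-degree vee, 26 wide, 13 deep, along y. Both sides bulge as arcs of radius 50, widest (66) 35 above the foot. Starts lying on its +x side, y level, rocking about y, 2-3 swings/s.
- block_mid (a point): Middle of the block (30 above the foot, on its centre line), axes as the block's; about 33 above the bench when lying. At the start the foot faces roughly the robot base (within 30 degrees) and own y the robot's left; once at rest the foot end hangs lower, own z rising towards the vee by about 18 degrees (the foot must turn down by about 72 more).
- vee_seat (a point): Where the tube's centre lies when it is seated centrally in the vee: 68 above the block's foot; axes as the block's.
- platen_center (a point): Centre of the upper face of the fixed round steel platen, 22 above the bench, 130 in diameter, on a grey base plate 150 square and 10 thick. z up. Stands left or right of the block.
- rest: Fixed wooden board 70 x 130 x 8 with two black upright vee cradles, each 44 wide (own x), 12 thick and up to 38 high, centred at own y = -48 and +48. Origin: centre of the underside. The tube lies along its own y; the 84 gap between the cradles is free for the fingers down to the board at 8.
- tube: Copper tube, 30 outside diameter, 120 long along own y, 0.15 kg. Origin: its centre, 46 above the bench in the rest. In the vee its centre is 8 above the block's top edges, so fingertips at mid-length can reach at most 8 below the tube's centre line.
- oil: White plastic bottle with a black cap, 52 diameter, 120 tall; bystander, leave alone. Origin: centre of its underside.
- wrench: Steel wrench 150 long lying on the bench; bystander, leave alone. Origin: mid-length of its underside.
- weight: Steel weight 50 diameter, 45 tall with a knob; bystander, leave alone. Origin: centre of its underside.
Things that resemble listed ones, but are neither listed nor needed, are in the scene too. Of the things shaped like the tube, the copper one is meant.

How it is judged (in metres and radians):
On the way, in this order (a step that is already met when the one before it is completed fails the run):
1. the block is caught: touched by the fingers and no longer rocking (contact force between the fingers and block above 0.5 N and angular speed of block below 0.4 rad/s), for 0.2 s.
2. the block stands still on its flat foot in the middle of the platen, vee up, let go of (horizontal distance between block and platen_center below 0.015 m and z of block in the frame of platen_center between -0.004 and 0.004 m and angle between block's own z axis and vertical below 0.08 rad and angular speed of block below 0.2 rad/s and not (contact force between the fingers and block above 0.05 N)), for 0.2 s.
At the end, for the whole second after the job is handed in: Block upright (0.08 rad) on its foot on the platen (height within 4 mm), within 18 mm of its centre (15 mm when first let go); tube in the vee, across and in height within 4 mm of seated, along it within 15 mm of central, parallel within 0.1 rad; both at rest (horizontal distance between block and platen_center below 0.018 m and z of block in the frame of platen_center between -0.004 and 0.004 m and angle between block's own z axis and vertical below 0.08 rad and x of tube in the frame of vee_seat between -0.004 and 0.004 m and z of tube in the frame of vee_seat between -0.004 and 0.004 m and y of tube in the frame of vee_seat between -0.015 and 0.015 m and angle between the y axis of tube and the y axis of block, either way round below 0.1 rad and linear speed of each of tube, block below 0.03 m/s); the robot touches nothing.
It fails at once if the bottle, the wrench or the weight is moved by more than 20 mm (distance of any of oil, wrench, weight from where it was at the start of the episode above 0.02 m).
It fails at once if the block or the tube is dropped or thrown (moves at over 0.5 m/s while no finger touches it) ((contact force between the fingers and block below 0.05 N and linear speed of block above 0.5 m/s) or (contact force between the fingers and tube below 0.05 N and linear speed of tube above 0.5 m/s)).
It also fails if it takes over 64 s, if anything falls off the work surface, if the arm or the gripper's body presses on something with over 40 N, if the wrist force passes 120 N, or if a joint passes its speed limit or range.

## Working session

There is one attempt and no reset: what is moved stays moved. The work goes in short steps, Python scripts to look and compute and a tool call to move; the robot and the scene stay as the last step left them, time stands still between calls to the robot, and variables do not carry over. Pictures are saved under pics/ and viewed, and the job is handed in when it is done.

Besides the shell and the picture viewer there is one more tool, called after "Request:" by a JSON object that holds its "method" and its "body". apply_moves: Moves the arm, as the interface text tells. Its arguments: {"type":"object","properties":{"motion":{"type":"string"}},"required":["motion"]}

```bash
ls; mkdir -p pics; cat > h.py <<'E'
import numpy as np, cv2
from rig import bot
def cap(n,f):
    im=bot.capture(n); cv2.imwrite('pics/'+f+'.png',im[:,:,::-1]); return im
def proj(n,P,cal=None):
    c=cal or bot.get_calibration(n)
    K=np.array([[c['fx'],0,c['cx']],[0,c['fy'],c['cy']],[0,0,1]])
    p,_=cv2.projectPoints(np.array(P,float).reshape(-1,1,3),np.array(c['rvec'],float),np.array(c['tvec'],float),K,None)
    return p.reshape(-1,2)
def ray(n,uv,z,cal=None):
    c=cal or bot.get_calibration(n)
    R=cv2.Rodrigues(np.array(c['rvec'],float))[0]; t=np.array(c['tvec'],float).ravel()
    o=-R.T@t; d=R.T@np.array([(uv[0]-c['cx'])/c['fx'],(uv[1]-c['cy'])/c['fy'],1])
    return o+d*(z-o[2])/d[2]
E
python3 - <<'E'
from h import *
np.set_printoptions(precision=4,suppress=True)
print(bot.pinch_z, bot.read_state())
for n in ['scene','side']:
    cap(n,n+'0')
    for k in ['block','platen_center','rest','tube']:
        try: print(n,k,[(np.round(d['point'],3).tolist(),round(d['p'],2)) for d in bot.find_in(k,n)])
        except Exception as e: print(n,k,e)
E
```

```text
pics
0.0187 {'time_s': 0.0, 'joint_positions': array([-74.1691,  30.2805,  82.1561,  -0.0005,  67.6889, -10.2273]), 'qvel': array([ 0.0161,  0.0068, -0.0039, -0.0577,  0.0124,  0.0126]), 'tau': array([ -0.0008, -44.0054, -17.6592,   0.0632,   0.0582,  -0.0002]), 'position': array([ 0.2744, -0.5607,  0.2216]), 'tcp_rot': array([[ 0.8983,  0.4393, -0.0006],
       [ 0.4393, -0.8983,  0.0021],
       [ 0.0004, -0.0022, -1.    ]]), 'force': array([-0.1074, -0.2851,  0.1235]), 'moment': array([-0.0094, -0.004 ,  0.0075]), 'opening': 1.0029651373569775}
scene block [([0.506, 0.011, 0.047], 0.89)]
scene platen_center [([0.541, 0.211, 0.026], 0.98)]
scene rest [([0.587, -0.246, 0.012], 0.92)]
scene tube [([0.589, -0.401, 0.026], 0.95), ([0.575, -0.235, 0.06], 0.85), ([0.734, -0.214, 0.026], 0.85)]
side block [([0.497, 0.037, 0.046], 0.59), ([0.748, 0.057, 0.012], 0.53)]
side platen_center [([0.528, 0.248, 0.024], 0.59), ([0.564, -0.196, 0.006], 0.28)]
side rest [([0.567, -0.198, 0.007], 0.95)]
side tube [([0.724, -0.195, 0.024], 0.87), ([0.571, -0.213, 0.054], 0.8), ([0.594, -0.382, 0.019], 0.5)]
```

View pics/scene0.png

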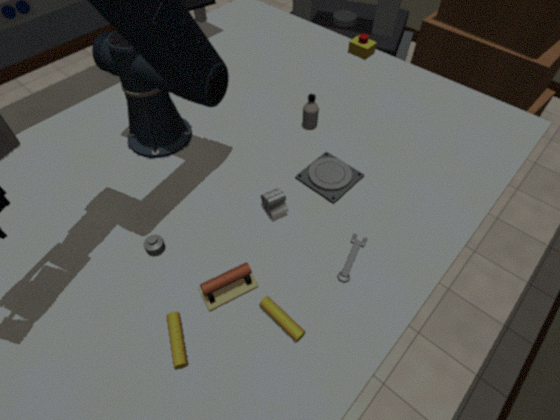

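View pics/side0.png

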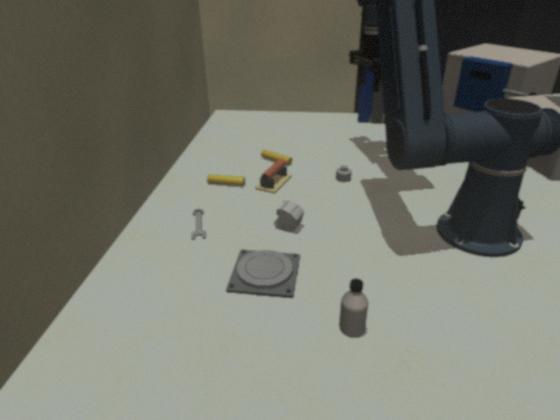

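Scene picture: the copper tube lies in the rest at about (226,279), and there are yellow look-alikes at (177,339) and (282,317). The block is at (274,203), platen (331,175), bottle (311,112), wrench (352,258) and weight (154,244). The two cameras' network points disagree by up to 35 mm, so I'll measure the pixels myself.

```bash
python3 - <<'E'
from h import *
np.set_printoptions(precision=4,suppress=True)
a=cv2.imread('pics/scene0.png'); b=cv2.imread('pics/side0.png')
ca=cv2.resize(a[140:330,190:400],None,fx=3.6,fy=3.1,interpolation=cv2.INTER_CUBIC)
cv2.imwrite('pics/sc0c.png',cv2.resize(a[150:220,240:380],None,fx=5.6,fy=5.6,interpolation=cv2.INTER_CUBIC))
cv2.imwrite('pics/si0c.png',cv2.resize(b[190:300,220:320],None,fx=5.4,fy=5.4,interpolation=cv2.INTER_CUBIC))
for n in ['scene','side']:
    print(n,proj(n,[[.541,.211,.022],[.528,.248,.022],[.506,.011,.047],[.497,.037,.046]]))
print('plate by px', ray('scene',(331,175),.022), ray('side',(265,268),.022))
c=bot.get_calibration('scene');print(c); print(bot.get_calibration('side'))
E
```

```text
scene [[328.4694 175.4524]
 [332.4963 166.6813]
 [274.1516 203.0376]
 [278.105  196.1182]]
side [[261.9609 261.8231]
 [265.1029 272.2781]
 [285.8625 209.5236]
 [288.1916 215.0888]]
plate by px [0.5455 0.2175 0.022 ] [0.5305 0.2329 0.022 ]
{'fx': 387.5182396391762, 'fy': 387.5182396391762, 'cx': 280.9286015564739, 'cy': 207.8680761522314, 'rvec': array([ 2.3327,  0.89  , -0.3089]), 'tvec': array([-0.4033, -0.2416,  1.2912])}
{'fx': 430.8002924177903, 'fy': 430.8002924177903, 'cx': 273.76207325703297, 'cy': 210.5729898879356, 'rvec': array([ 0.1606, -2.6657,  1.4945]), 'tvec': array([0.5366, 0.0577, 1.1355])}
```

View pics/sc0c.png

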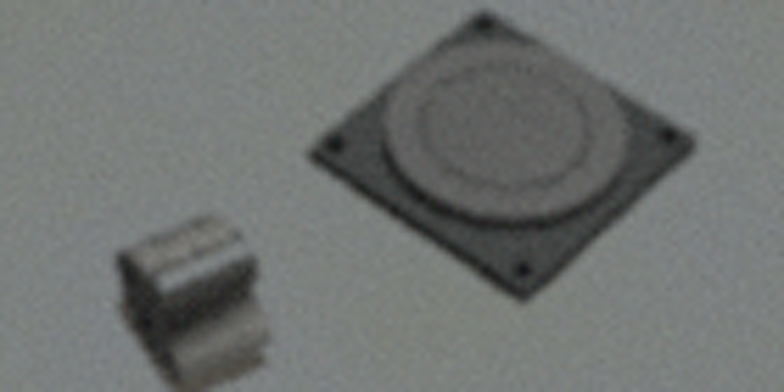

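View pics/si0c.png

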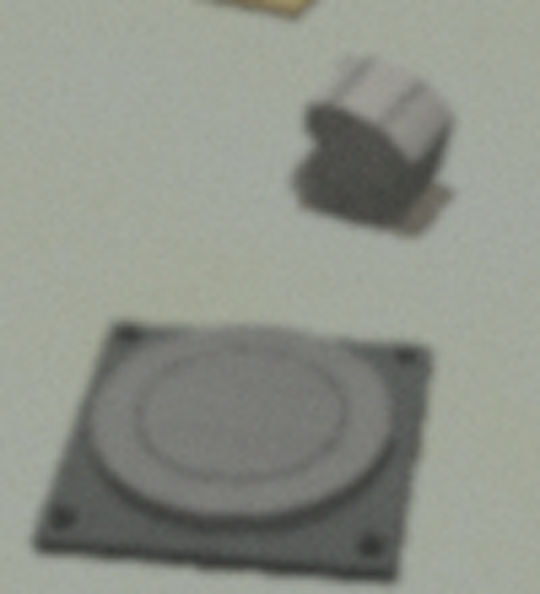

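```bash
python3 - <<'E'
from h import *
np.set_printoptions(precision=4,suppress=True)
A=np.array([(310,153),(485,12),(693,138),(523,295)])/5.6+[240,150]
B=np.array([(125,325),(430,348),(397,575),(38,548)])/5.4+[220,190]
for n,X in(('scene',A),('side',B)):
    P=np.array([ray(n,x,.010) for x in X]); print(n,P[:,:2].tolist(),P.mean(0),np.linalg.norm(P-np.roll(P,-1,0),axis=1))
print(ray('scene',(330.2,173.2),.022),ray('side',(264.4,268.1),.022))
# triangulate centre
def P_(n):
    c=bot.get_calibration(n);K=np.array([[c['fx'],0,c['cx']],[0,c['fy'],c['cy']],[0,0,1]])
    return K@np.c_[cv2.Rodrigues(np.array(c['rvec']))[0],np.array(c['tvec']).ravel()]
X=cv2.triangulatePoints(P_('scene'),P_('side'),np.array([330.2,173.2]),np.array([264.4,268.1]));print(X[:3].T/X[3])
print(proj('scene',[0,0,0]),proj('side',[0,0,0]))
E
```

```text
scene [[0.4657688620960045, 0.14859576958847032], [0.4691085273377504, 0.2973193560075411], [0.6121846422581676, 0.2942596085618805], [0.6097225585772836, 0.14590660618063156]] [0.5392 0.2215 0.01  ] [0.1488 0.1431 0.1484 0.144 ]
side [[0.5975711047865379, 0.15488077432582437], [0.45656150747128144, 0.15748705267515595], [0.45769499556919874, 0.3072010625959066], [0.6038561780844773, 0.3074012540585681]] [0.5289 0.2317 0.01  ] [0.141  0.1497 0.1462 0.1526]
[0.5393 0.2217 0.022 ] [0.5318 0.2334 0.022 ]
[[0.5344 0.2266 0.0158]]
[[159.8926 135.3704]] [[477.3324 232.4601]]
```

```bash
python3 - <<'E'
from h import *
np.set_printoptions(precision=4,suppress=True)
print([d for d in dir(bot) if d[0]!='_'])
f=lambda p:np.array(p)/5.6+[240,150]
g=lambda p:np.array(p)/5.4+[220,190]
for n,q,pr in(('scene',f,[((120,258),(212,215)),((163,290),(255,262)),((185,385),(268,340))]),('side',g,[((308,108),(365,55)),((412,160),(453,115))])):
    for a,b in pr:
        A,B=ray(n,q(a),.055),ray(n,q(b),.055); d=B-A; print(n,A,B,np.linalg.norm(d),np.degrees(np.arctan2(d[1],d[0])))
s=bot.read_state(); R=s['tcp_rot'];p=s['position']
print('shift tool axes to .5,.015,.25', R.T@(np.array([.5,.015,.25])-p), bot.get_calibration('wrist'))
c=bot.get_calibration('wrist');Rc=cv2.Rodrigues(np.array(c['rvec']))[0];o=-Rc.T@np.array(c['tvec']).ravel()
print('cam in tool',R.T@(o-p),R.T@Rc.T)
cap('wrist','w0')
E
```

```text
['PlanningError', 'capture', 'find_in', 'get_calibration', 'hand_in', 'pinch_z', 'read_state']
scene [0.4682 0.0012 0.055 ] [0.4829 0.0517 0.055 ] 0.052577160745638195 73.72778849843135
scene [0.4974 0.0004 0.055 ] [0.5188 0.0431 0.055 ] 0.04770751986679176 63.41644068087253
scene [ 0.5438 -0.0346  0.055 ] [0.5551 0.0111 0.055 ] 0.047030276198870694 76.11115114314092
side [0.5277 0.0289 0.055 ] [ 0.5051 -0.0258  0.055 ] 0.05913798106323607 -112.3977107958056
side [0.4726 0.0711 0.055 ] [0.4562 0.0284 0.055 ] 0.04577842623395455 -110.98973937672342
shift tool axes to .5,.015,.25 [ 0.4557 -0.4188 -0.0274] {'fx': 303.07591911326654, 'fy': 303.07591911326654, 'cx': 276.0551326220363, 'cy': 208.66162128438557, 'rvec': array([-2.4433,  1.5246,  0.2302]), 'tvec': array([-0.6242, -0.0365,  0.3925])}
cam in tool [ 0.0806 -0.0005 -0.1629] [[ 0.0002 -0.9558 -0.294 ]
 [ 1.      0.0004 -0.0006]
 [ 0.0006 -0.294   0.9558]]
```

View pics/w0.png

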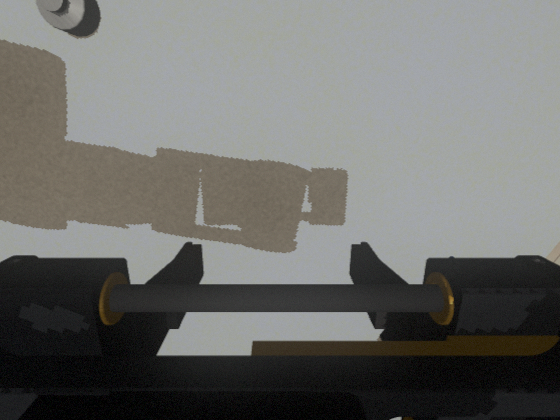

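```bash
cat >> h.py <<'E'
def rel(P,R=None,s=None):
    """shift & rotvec (deg) in tool axes to world tcp P, rot R"""
    s=s or bot.read_state(); R0=np.array(s['tcp_rot']); p=np.array(s['position'])
    R=R0 if R is None else R
    rv=np.degrees(cv2.Rodrigues(R0.T@R)[0].ravel())
    return np.round(R0.T@(np.array(P)-p),4),np.round(rv,2)
def Rdown(yaw,tilt=0):
    """tool x yaw (deg) , z down, then tilt: z turns toward tool x heading"""
    a,t=np.radians([yaw,tilt]); h=np.array([np.cos(a),np.sin(a),0]); up=np.array([0,0,1.])
    z=-up*np.cos(t)+h*np.sin(t); x=h*np.cos(t)+up*np.sin(t); return np.c_[x,np.cross(z,x),z]
def log():
    import json
    s=bot.read_state(); open('log.txt','a').write(json.dumps({k:np.array(s[k]).tolist() for k in('joint_positions','position','tcp_rot','time_s')})+'\n'); return s
E
python3 - <<'E'
from h import *
log(); print(rel([.44,.03,.26],Rdown(-20)))
E
```

```text
(array([ 0.4084, -0.4586, -0.0375]), array([ 0.  ,  0.  , 46.06]))
```

Request:
{"method": "apply_moves", "body": {"motion": "0.04 -0.045 -0.03 0 0 5 0.087;0.08 -0.09 -0.037 0 0 10 0.087;0.12 -0.135 -0.037 0 0 15 0.087;0.16 -0.18 -0.037 0 0 20 0.087;0.2 -0.225 -0.037 0 0 25 0.087;0.24 -0.27 -0.037 0 0 31 0.087;0.28 -0.315 -0.037 0 0 36 0.087;0.32 -0.36 -0.037 0 0 41 0.087"}}

```text
time_s: 1.55
position: [0.4044, -0.0958, 0.26]
tcp_rot: [[0.965, -0.261, 0.001], [-0.261, -0.965, -0.001], [0.002, 0.0, -1.0]]
force: [1.0, 1.0, -0.1]
opening: 0.999
```

```bash
python3 - <<'E'
from h import *
np.set_printoptions(precision=4,suppress=True)
s=log(); print(s['time_s'],s['position'],s['joint_positions'],rel([.44,.03,.26],Rdown(-20)))
E
```

```text
1.55 [ 0.4044 -0.0958  0.26  ] [-28.8236  10.7345 107.6267   0.0079  61.5496  76.3127] (array([ 0.0015, -0.1307, -0.0001]), array([ 0.01, -0.09,  4.86]))
```

Request:
{"method": "apply_moves", "body": {"motion": "0 -0.05 0 0 0 3 0.087;0 -0.1 0 0 0 5 0.087;0 -0.13 0 0 0 5 0.087;0 -0.13 0 0 0 5 0.087;0 -0.13 0 0 0 5 0.087;0 -0.13 0 0 0 5 0.087;0 -0.13 0 0 0 5 0.087;0 -0.13 0 0 0 5 0.087"}}

```text
time_s: 2.55
position: [0.4374, 0.0275, 0.2596]
tcp_rot: [[0.94, -0.342, -0.0], [-0.342, -0.94, -0.0], [-0.0, 0.0, -1.0]]
force: [0.6, 0.7, -0.7]
opening: 1.003
```

```bash
python3 - <<'E'
from h import *
import json
np.set_printoptions(precision=4,suppress=True)
s=log(); print(s['time_s'],s['position'],s['joint_positions'],s['opening'])
cal=bot.get_calibration('wrist'); cap('wrist','w1'); s2=bot.read_state(); print('dcal', np.abs(np.array(cal['tvec'])-np.array(bot.get_calibration('wrist')['tvec'])).max())
json.dump({k:np.array(v).tolist() for k,v in cal.items()},open('w1.json','w'))
for k in['block','platen_center']: print(k,[(np.round(d['point'],3).tolist(),round(d['p'],2)) for d in bot.find_in(k,'wrist')])
# fit offset
for l in open('log.txt'):
    d=json.loads(l);j=np.radians(d['joint_positions']);p=d['position']
    c,sn=np.cos(j[0]),np.sin(j[0]); print(c*p[0]+sn*p[1],-sn*p[0]+c*p[1],p[2],d['joint_positions'][1:3])
E
```

```text
2.55 [0.4374 0.0275 0.2596] [-11.0655  12.7528 104.8646  -0.0036  62.3835  98.9491] 1.0029084628783045
dcal 2.4293964991040085e-05
block [([0.497, 0.022, 0.062], 0.55)]
platen_center [([0.54, 0.215, 0.025], 0.75)]
0.6150394643773154 0.11099246090643922 0.222542862395336 [30.22360338817277, 82.08850370314674]
0.40047940754548095 0.11103696701283147 0.25997567160160906 [10.734522347026289, 107.62665447071481]
0.4239710985477788 0.11098316369382139 0.25955484522912686 [12.752770962234424, 104.86461473351866]
```

View pics/w1.png

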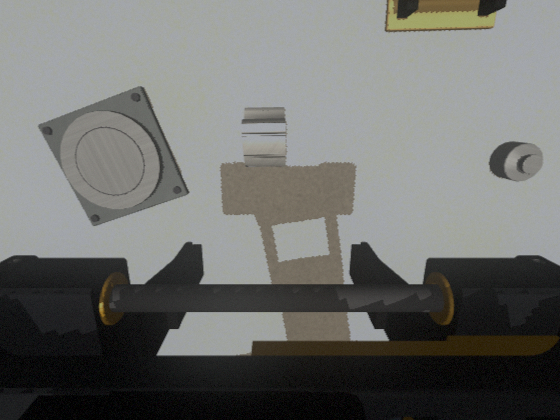

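```bash
python3 - <<'E'
from h import *
import json
np.set_printoptions(precision=4,suppress=True)
cal=json.load(open('w1.json'))
a=cv2.imread('pics/w1.png'); cv2.imwrite('pics/w1c.png',cv2.resize(a[90:230,30:310],None,fx=2.8,fy=2.8,interpolation=cv2.INTER_CUBIC))
cv2.imwrite('pics/w1d.png',cv2.resize(a[95:180,225:305],None,fx=7,fy=7,interpolation=cv2.INTER_CUBIC))
print('plat',ray('wrist',(110,159),.022,cal))
C=np.array([(39,126),(143,87),(189,191),(97,226)])
P=np.array([ray('wrist',c,.010,cal) for c in C]);print(P,P.mean(0),np.linalg.norm(P-np.roll(P,-1,0),axis=1))
for uv in[(242,107),(287,107),(242,165),(288,165)]: print('bl',ray('wrist',uv,.05,cal))
R=Rdown(-20);q=[ray('wrist',(264,110),.055,cal),ray('wrist',(264,140),.066,cal)]
print(q)
E
```

```text
plat [0.536  0.2242 0.022 ]
[[0.6068 0.2972 0.01  ]
 [0.6028 0.1468 0.01  ]
 [0.4595 0.1492 0.01  ]
 [0.4576 0.2964 0.01  ]] [0.5317 0.2224 0.01  ] [0.1505 0.1433 0.1472 0.1492]
bl [0.5352 0.0343 0.05  ]
bl [ 0.5172 -0.015   0.05  ]
bl [0.4723 0.0596 0.05  ]
bl [0.4529 0.0063 0.05  ]
[array([0.5231, 0.0112, 0.055 ]), array([0.4921, 0.0225, 0.066 ])]
```

View pics/w1d.png

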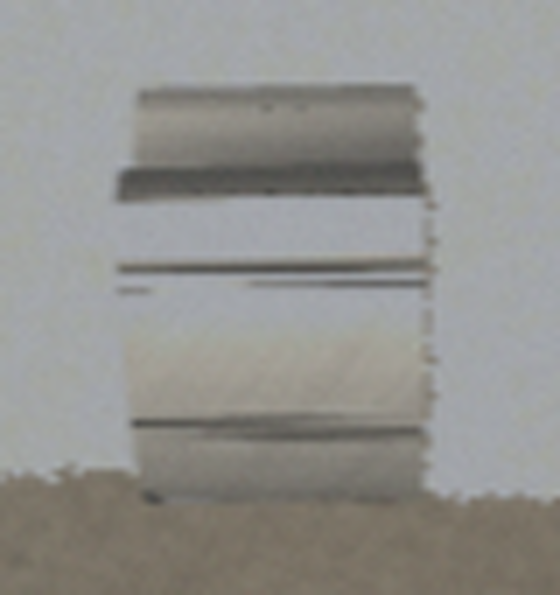

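View pics/w1c.png

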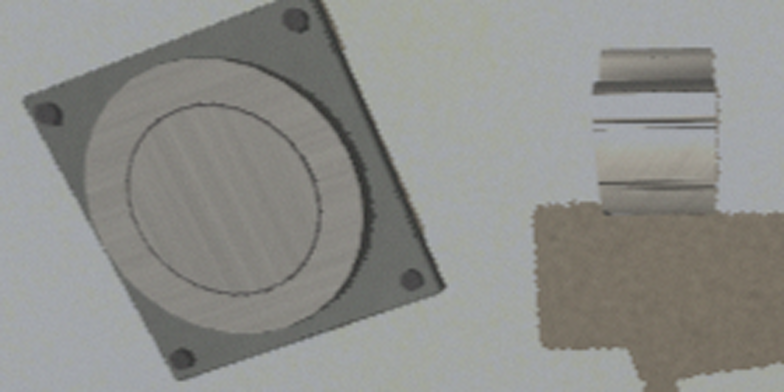

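```bash
python3 - <<'E'
from h import *
import json
np.set_printoptions(precision=4,suppress=True)
A=[];b=[]
for l in open('log.txt'):
    d=json.loads(l);j=np.radians(d['joint_positions']);p=d['position']
    c,sn=np.cos(j[0]),np.sin(j[0]); r=c*p[0]+sn*p[1]; t=j[1]+j[2]
    A+=[[1,np.sin(j[1]),np.sin(t),np.cos(t),0],[0,np.cos(j[1]),np.cos(t),-np.sin(t),1]]; b+=[r,p[2]]
A=np.array(A);b=np.array(b)
print(np.linalg.lstsq(A,b,rcond=None),)
for cols in([1,2,4],[0,1,2,4],[1,2,3,4]): 
    x,res,_,sv=np.linalg.lstsq(A[:,cols],b,rcond=None);print(cols,x,res,sv)
E
```

```text
(array([-0.0238,  0.604 ,  0.3866,  0.0601, -0.097 ]), array([0.]), np.int32(5), array([2.9891, 2.4488, 0.2551, 0.0576, 0.0014]))
[1, 2, 4] [ 0.6221  0.3246 -0.1951] [0.] [2.5082 1.6368 0.1725]
[0, 1, 2, 4] [-0.0518  0.6226  0.382  -0.1704] [0.] [2.5308 2.3572 0.1877 0.0573]
[1, 2, 3, 4] [ 0.5881  0.3904  0.1111 -0.0347] [0.] [2.9651 1.7729 0.2542 0.0224]
```

```bash
cat >> h.py <<'E'
def section(n=15):
    z=np.linspace(0,.06,n); x=-.017+np.sqrt(.0025-(z-.035)**2)
    r=[(a,b) for a,b in zip(x,z)]; l=[(-a,b) for a,b in zip(x,z)][::-1]
    return np.array(r+[(.013,.06),(0,.047),(-.013,.06)]+l)
def blockpts(mid_xy,yaw,phi,yy):
    """block lying on +x side; yaw= heading of own z, phi its elevation deg"""
    a,f=np.radians([yaw,phi]); h=np.array([np.cos(a),np.sin(a),0]);up=np.array([0,0,1.])
    ez=h*np.cos(f)+up*np.sin(f); ex=h*np.sin(f)-up*np.cos(f); ey=np.cross(ez,ex)
    mid=np.array([mid_xy[0],mid_xy[1],.05-.017*np.cos(f)-.005*np.sin(f)])
    return np.array([mid+x*ex+(z-.03)*ez+yy*ey for x,z in section()])
E
python3 - <<'E'
from h import *
import json
from scipy.optimize import least_squares
cal=json.load(open('w1.json'))
a=cv2.imread('pics/w1.png')
for phi in(0,10,18,26,35):
    def pr(p): return np.vstack([proj('wrist',blockpts(p[:2],p[2],phi,y),cal) for y in(-.025,.025)])
    def ext(p):
        q=pr(p); return np.r_[q.min(0)-[241.6,107.4],q.max(0)-[286.7,166.2]]
    s=least_squares(ext,[.495,.02,-20.]); print(phi,np.round(s.x,4),np.round(s.fun,2))
    if phi in(10,18,26):
        b=cv2.resize(a[95:180,225:305],None,fx=7,fy=7)
        for q in np.split(pr(s.x),2): cv2.polylines(b,[np.int32((q-[225,95])*7)],True,(0,0,255),1)
        cv2.imwrite(f'pics/fit{phi}.png',b)
ims=[cv2.imread(f'pics/fit{p}.png')[:, :400] for p in(10,18)]
E
python3 -c "
import cv2,numpy as np
cv2.imwrite('pics/fit.png',np.hstack([cv2.resize(cv2.imread(f'pics/fit{p}.png'),None,fx=.48,fy=.9) for p in(10,18,26)]))"
```

```text
0 [  0.4936   0.0211 -14.484 ] [-1.29  1.54  1.38 -1.68]
10 [  0.4928   0.0214 -16.9006] [-0.29  0.35  0.32 -0.35]
18 [  0.492    0.022  -19.9491] [ 0.4  -0.   -0.4  -0.02]
26 [  0.4911   0.0224 -20.0046] [ 0.34 -0.79 -0.34  0.84]
35 [  0.4901   0.0227 -20.0046] [ 0.31 -1.04 -0.31  1.14]
```

View pics/fit.png

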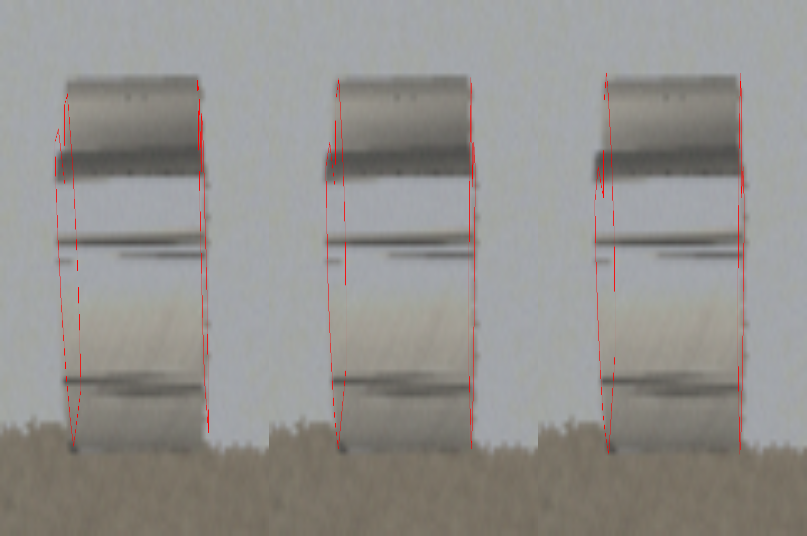

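```bash
python3 - <<'E'
from h import *
R=Rdown(-20,-25); m=np.array([.492,.022,.034]); T=m+bot.pinch_z*R[:,2]
print(T,R[:,2]); print(rel(T+[0,0,.09],R)); print(rel(T,R))
E
```

```text
[0.48457365 0.02470297 0.01705204] [-0.39713126  0.14454396 -0.90630779]
(array([ 0.0454, -0.0131,  0.1525]), array([ 1.0e-02, -2.5e+01,  3.0e-02]))
(array([ 0.0454, -0.0131,  0.2425]), array([ 1.0e-02, -2.5e+01,  3.0e-02]))
```

Request:
{"method": "apply_moves", "body": {"motion": "0.012 -0.004 0.035 0 -6 0 0.087;0.024 -0.008 0.07 0 -13 0 0.087;0.036 -0.012 0.105 0 -20 0 0.087;0.0454 -0.013 0.14 0 -25 0 0.087;0.0454 -0.013 0.152 0 -25 0 0.087;0.0454 -0.013 0.152 0 -25 0 0.087;0.0454 -0.013 0.152 0 -25 0 0.087;0.0454 -0.013 0.152 0 -25 0 0.087"}}

```text
time_s: 3.7
position: [0.4848, 0.0251, 0.1094]
tcp_rot: [[0.853, -0.341, -0.394], [-0.309, -0.94, 0.143], [-0.42, -0.0, -0.908]]
force: [0.1, 0.6, 0.6]
opening: 0.999
```

```bash
python3 - <<'E'
from h import *
s=log(); print(s['time_s'],s['position'],s['joint_positions'])
cap('wrist','w2')
R=Rdown(-20,-25); m=np.array([.492,.022,.034]); T=m+bot.pinch_z*R[:,2]
print(rel(T,R))
E
```

```text
3.7 [0.48475651 0.0250783  0.10941008] [-12.33160251  39.36727363  91.3768471    3.32639657  73.89795381
  95.95605781]
(array([0.0386, 0.0004, 0.0837]), array([ 0.01, -0.18,  0.08]))
```

View pics/w2.png

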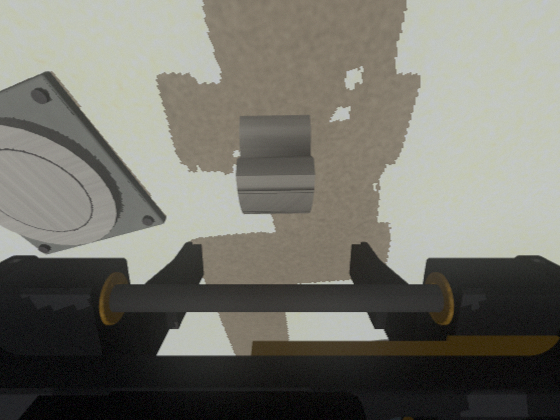

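Request:
{"method": "apply_moves", "body": {"motion": "0.01 0 0.021 0 0 0 0.087;0.02 0 0.042 0 0 0 0.087;0.029 0 0.063 0 0 0 0.087;0.0386 0 0.083 0 0 0 0.087;0.0386 0 0.083 0 0 0 0.087;0.0386 0 0.083 0 0 0 0.087;0.0386 0 0.083 0 0 0 0.03;0.0386 0 0.083 0 0 0 0.03"}}

```text
time_s: 4.75
position: [0.4849, 0.0248, 0.0168]
tcp_rot: [[0.853, -0.341, -0.396], [-0.309, -0.94, 0.144], [-0.421, -0.0, -0.907]]
force: [0.7, 0.2, -0.3]
opening: 0.85
```

Request:
{"method": "apply_moves", "body": {"motion": "0 0 0 0 0 0 0.03;0 0 0 0 0 0 0.03;0 0 0 0 0 0 0.03;0 0 0 0 0 0 0.03;0 0 0 0 0 0 0.03;0 0 0 0 0 0 0.03;0 0 0 0 0 0 0.03;0 0 0 0 0 0 0.03"}}

```text
time_s: 5.75
position: [0.4846, 0.025, 0.0161]
tcp_rot: [[0.852, -0.341, -0.397], [-0.309, -0.94, 0.144], [-0.422, -0.0, -0.906]]
force: [1.8, 1.7, 1.5]
opening: 0.575
```

```bash
python3 - <<'E'
from h import *
import json
s=log(); print(s['time_s'],s['position'],s['joint_positions'],s['force'],s['opening']*.087)
cal=bot.get_calibration('wrist');cap('wrist','w3'); json.dump({k:np.array(v).tolist() for k,v in cal.items()},open('w3.json','w'))
cap('side','side3')
b=cv2.imread('pics/side3.png'); cv2.imwrite('pics/si3c.png',cv2.resize(b[170:270,230:350],None,fx=5.4,fy=5.4,interpolation=cv2.INTER_CUBIC))
E
```

```text
5.75 [0.48459909 0.02504422 0.0160772 ] [-12.35557319  47.90029517  92.82755761   3.57970964  64.10804586
  95.32364077] [1.76395829 1.65843131 1.51460351] 0.050060213940507275
```

View pics/w3.png

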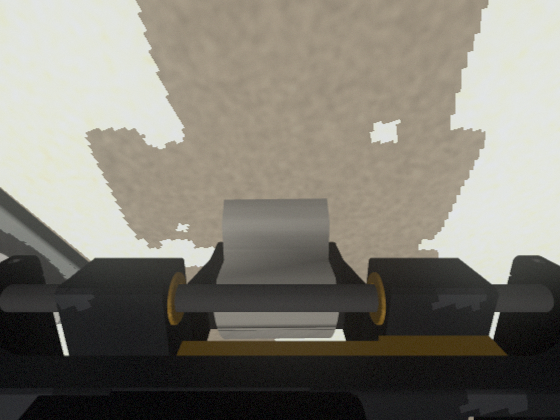

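View pics/si3c.png

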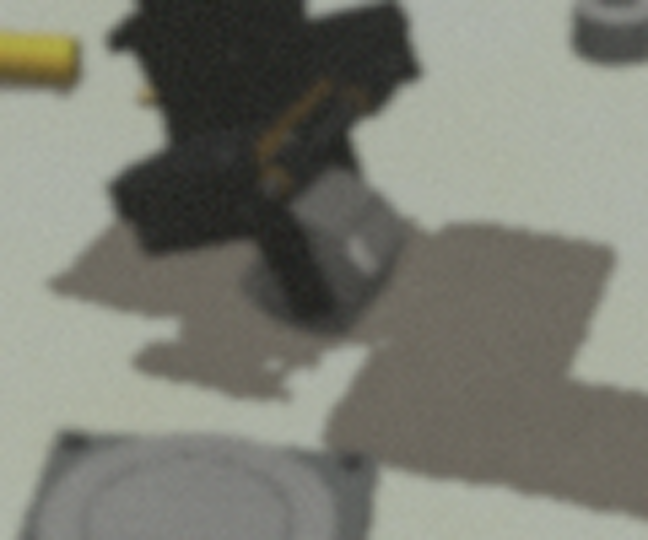

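```bash
python3 - <<'E'
from h import *
import json
from scipy.optimize import least_squares
cal=json.load(open('w3.json'))
a=cv2.imread('pics/w3.png'); out=[]
for phi in(5,12,18,25,32,40,50):
    def pr(p): return np.vstack([proj('wrist',blockpts(p[:2],-20,phi,y),cal) for y in(-.025,.025)])
    def ext(p):
        q=pr(p); return np.r_[q[:,1].min()-199,q[:,1].max()-337]
    s=least_squares(ext,[.492,.022]); print(phi,np.round(s.x,4),np.round(s.fun,2))
    b=cv2.resize(a[180:350,200:350],None,fx=2.6,fy=3)
    for q in np.split(pr([.492,.022]),2): cv2.polylines(b,[np.int32((q-[200,180])*[2.6,3])],True,(0,0,255),1)
    cv2.putText(b,str(phi),(10,30),0,1,(255,0,0)); out.append(b)
cv2.imwrite('pics/f3.png',np.hstack(out[1:3]));cv2.imwrite('pics/f3b.png',np.hstack(out[3:5]))
E
```

```text
5 [ -4.0491 -12.482 ] [ 0. -0.]
12 [-1.5971 -5.7302] [ 0. -0.]
18 [-0.0396 -1.4441] [0. 0.]
25 [0.9978 1.4072] [0. 0.]
32 [ 0.0046 -1.3348] [-0. -0.]
40 [ -4.176  -12.8563] [-0. -0.]
50 [-13.2527 -37.8648] [0. 0.]
```

View pics/f3.png

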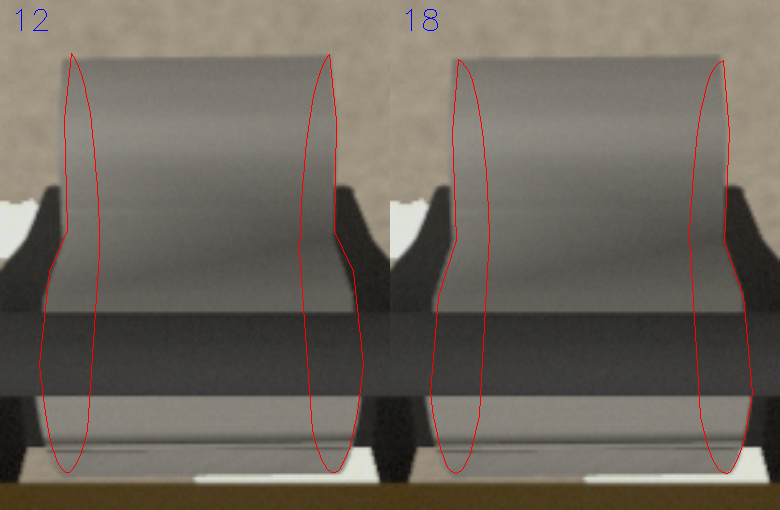

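View pics/f3b.png

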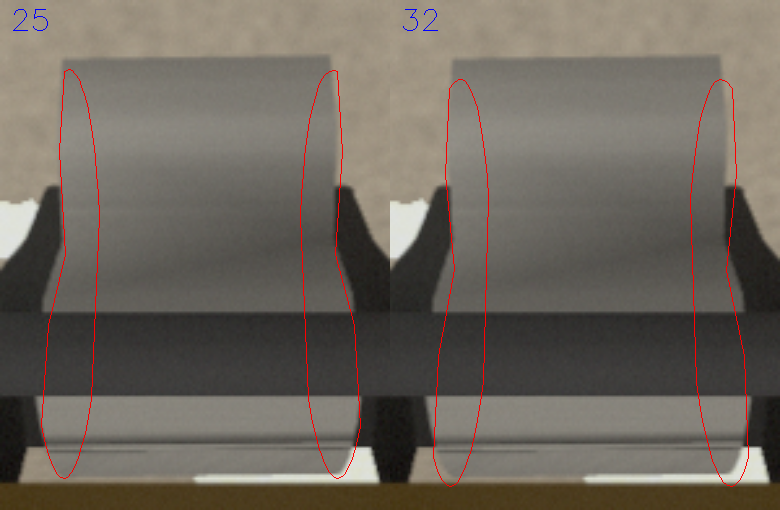

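```bash
cat > kin.py <<'E'
import numpy as np, json
from scipy.spatial.transform import Rotation as Ro
from scipy.optimize import least_squares
Y=lambda a:Ro.from_euler('y',a,degrees=True).as_matrix()
Z=lambda a:Ro.from_euler('z',a,degrees=True).as_matrix()
def fk(p,j):
    a1,d1,a2,b,a4,L,c1,c2=p
    R=Z(j[0]);x=R@[a1,c1,d1]
    R=R@Y(j[1]);x=x+R@[0,0,a2]
    R=R@Y(j[2]);x=x+R@[b,0,a4]
    R=R@Z(j[3]);x=x+R@[0,c2,0]
    R=R@Y(j[4]);x=x+R@[0,0,L]
    R=R@Z(j[5]+90) if False else R@Z(j[5]); return x,R
E
python3 - <<'E'
from kin import *
np.set_printoptions(precision=4,suppress=True)
D=[json.loads(l) for l in open('log.txt')]
j=D[-1]['joint_positions'];R=np.array(D[-1]['tcp_rot'])
for sg in(1,-1):
  for d in D:
    j=list(d['joint_positions']);j[3]*=sg; R=np.array(d['tcp_rot']);print(sg, Ro.from_matrix(fk(np.zeros(8),j)[1].T@R).as_rotvec(degrees=True))
E
```

```text
1 [-0.  0. 90.]
1 [ 0.  0. 90.]
1 [-0.  0. 90.]
1 [ 0.  0. 90.]
1 [-0.  0. 90.]
-1 [ 0.0026 -0.0018 89.9988]
-1 [ 0.008   0.0132 90.0075]
-1 [-0.0057 -0.0041 89.9967]
-1 [ 5.5378  4.4914 91.7428]
-1 [ 5.5468  4.6012 93.0221]
```

```bash
cat >> kin.py <<'E'
def fit():
    D=[json.loads(l) for l in open('log.txt')]
    def f(p): return np.r_[np.concatenate([(fk(p,d['joint_positions'])[0]-d['position'])*1000 for d in D]),p[[0,3,6]]*3]
    s=least_squares(f,[0,.15,.62,0,.35,.3,0,.11]); return s
def ik(p,T,R,j0):
    lo=np.array([-176,-43,12.6,-82,0.5,-163]);hi=np.array([176,126,139.9,262,151,163])
    def f(j):
        x,Q=fk(p,j); return np.r_[(x-T)*100,Ro.from_matrix(R.T@Q@Z(90)).as_rotvec()*20,]
    s=least_squares(f,np.clip(j0,lo+.1,hi-.1),bounds=(lo,hi)); return s.x,s.cost
E
python3 - <<'E'
from kin import *
from h import Rdown
np.set_printoptions(precision=4,suppress=True)
s=fit();p=s.x;print(p,s.cost)
j0=[-12,48,92,3.6,64,95]
rng=np.random.default_rng(0)
for yaw in(-60,-20,20,60,100,140):
    R=Rdown(yaw,48);G=np.array([.534,.224,.0535]);T=G+.0187*R[:,2]
    sols=[]
    for k in range(12):
        q=np.array(j0)+rng.normal(size=6)*[30,20,20,60,30,60]
        j,c=ik(p,T,R,q)
        if c<1e-3 and not any(np.abs(j-x).max()<2 for x in sols): sols.append(j)
    print(yaw,*[np.round(x) for x in sols],sep='\n  ')
E
```

```text
[-0.0003  0.2744  0.588   0.114   0.392   0.3056  0.1087  0.0023] 0.11284920807100565
-60
-20
20
  [  7.  52. 128. 167.  48. -90.]
60
  [ -9.  50. 119. 101.  45. -75.]
100
  [-10.  51.  98.  52.  63. -58.]
140
  [ -2.  57.  77.  27.  88. -64.]
```

```bash
python3 - <<'E'
from kin import *
from h import Rdown
np.set_printoptions(precision=4,suppress=True)
p=fit().x
for yf in(90,110,130):
  j=np.array([-12.3,47.9,92.8,3.58,64.1,95.3])
  for f in np.linspace(0,1,13):
    g0=np.array([.492,.022,.15]);g1=np.array([.534,.224,.13]); tilt=-25+73*f; yaw=-20+(yf+20)*f
    R=Rdown(yaw,tilt);T=g0+(g1-g0)*f+.0187*R[:,2]
    j,c=ik(p,T,R,j); print(yf,round(f,2),np.round(j),round(c,4))
  for z in (.09,.053):
    T=np.array([.534,.224,z])+.0187*R[:,2]; j,c=ik(p,T,R,j); print(z,np.round(j),round(c,4))
E
```

```text
90 0.0 [-12.  37.  91.   3.  77.  96.] 0.0
90 0.08 [-9. 35. 93.  1. 70. 92.] 0.0
90 0.17 [-6. 34. 96. -1. 63. 86.] 0.0
90 0.25 [-4. 32. 99. -2. 55. 80.] 0.0
90 0.33 [ -2.  30. 103.  -0.  47.  71.] 0.0
90 0.42 [ -2.  29. 106.   4.  40.  59.] 0.0
90 0.5 [ -3.  29. 109.  13.  33.  42.] 0.0
90 0.58 [ -4.  29. 111.  27.  30.  20.] 0.0
90 0.67 [ -6.  31. 113.  42.  31.  -5.] 0.0
90 0.75 [ -8.  33. 113.  53.  36. -24.] 0.0
90 0.83 [-10.  35. 111.  57.  44. -38.] 0.0
90 0.92 [-11.  39. 108.  58.  52. -46.] 0.0
90 1.0 [-11.  42. 104.  56.  62. -51.] 0.0
0.09 [-11.  47. 104.  58.  59. -56.] 0.0
0.053 [-11.  51. 104.  60.  57. -60.] 0.0
110 0.0 [-12.  37.  91.   3.  77.  96.] 0.0
110 0.08 [-9. 36. 93.  0. 70. 91.] 0.0
110 0.17 [-5. 34. 96. -2. 63. 84.] 0.0
110 0.25 [-3. 32. 99. -2. 55. 76.] 0.0
110 0.33 [ -2.  30. 103.  -0.  47.  65.] 0.0
110 0.42 [ -2.  29. 106.   5.  40.  50.] 0.0
110 0.5 [ -3.  29. 108.  15.  36.  30.] 0.0
110 0.58 [ -5.  30. 110.  28.  35.   7.] 0.0
110 0.67 [ -7.  31. 110.  38.  38. -14.] 0.0
110 0.75 [ -9.  34. 108.  44.  45. -30.] 0.0
110 0.83 [-10.  37. 104.  46.  54. -41.] 0.0
110 0.92 [-10.  41.  99.  45.  64. -48.] 0.0
110 1.0 [ -8.  45.  93.  43.  75. -52.] 0.0
0.09 [ -8.  49.  93.  44.  72. -55.] 0.0
0.053 [ -8.  53.  93.  44.  69. -58.] 0.0
130 0.0 [-12.  37.  91.   3.  77.  96.] 0.0
130 0.08 [-8. 36. 93. -0. 70. 89.] 0.0
130 0.17 [-5. 34. 96. -3. 63. 81.] 0.0
130 0.25 [-3. 32. 99. -3. 55. 71.] 0.0
130 0.33 [ -2.  30. 103.  -0.  47.  58.] 0.0
130 0.42 [ -3.  30. 106.   6.  41.  40.] 0.0
130 0.5 [ -4.  30. 108.  16.  38.  18.] 0.0
130 0.58 [ -6.  31. 108.  27.  40.  -4.] 0.0
130 0.67 [ -8.  33. 106.  34.  45. -23.] 0.0
130 0.75 [ -9.  36. 103.  37.  54. -37.] 0.0
130 0.83 [ -8.  39.  97.  37.  64. -46.] 0.0
130 0.92 [ -7.  44.  90.  35.  76. -52.] 0.0
130 1.0 [ -4.  49.  82.  32.  88. -57.] 0.0
0.09 [ -4.  52.  82.  32.  84. -59.] 0.0
0.053 [ -4.  55.  82.  33.  82. -61.] 0.0
```

```bash
cat >> h.py <<'E'
def rows(wps,grip,s=None):
    s=s or bot.read_state()
    print(';'.join(' '.join('%g'%round(v,4) for v in a)+' '+' '.join('%g'%round(v,1) for v in b)+' %g'%g for (a,b),g in [(rel(T,R,s),g) for (T,R),g in zip(wps,grip)]))
def pw(f,yf=110,z1=.13):
    g=np.array([.492,.022,.15])*(1-f)+np.array([.534,.224,z1])*f
    R=Rdown(-20+(yf+20)*f,-25+73*f); return g+.0187*R[:,2],R
E
python3 - <<'E'
from h import *
R=Rdown(-20,-25); b=np.array([.492,.022,.033])+.0187*R[:,2]
w=[(b+[0,0,z],R) for z in(.04,.08,.117)]+[pw(k/21) for k in range(1,6)]
rows(w,[.03]*8)
E
```

```text
-0.0168 0.0003 -0.0363 0 -0 0 0.03;-0.0337 0.0003 -0.0725 0 -0 0 0.03;-0.0493 0.0003 -0.1061 0 -0 0 0.03;-0.049 -0.0087 -0.1047 -2.4 3.5 -5.6 0.03;-0.0487 -0.0179 -0.1033 -4.5 6.9 -11.5 0.03;-0.0483 -0.0274 -0.1021 -6.3 10.3 -17.4 0.03;-0.048 -0.0371 -0.1009 -7.7 13.7 -23.6 0.03;-0.0478 -0.047 -0.0998 -8.7 16.9 -29.8 0.03
```

Request:
{"method": "apply_moves", "body": {"motion": "-0.017 0 -0.036 0 0 0 0.03;-0.034 0 -0.072 0 0 0 0.03;-0.049 0 -0.106 0 0 0 0.03;-0.049 -0.009 -0.105 -2.4 3.5 -5.6 0.03;-0.049 -0.018 -0.103 -4.5 6.9 -11.5 0.03;-0.048 -0.027 -0.102 -6.3 10.3 -17.4 0.03;-0.048 -0.037 -0.101 -7.7 13.7 -23.6 0.03;-0.048 -0.047 -0.1 -8.7 16.9 -29.8 0.03"}}

```text
time_s: 6.85
position: [0.4984, 0.0696, 0.1261]
tcp_rot: [[0.972, 0.195, -0.131], [0.193, -0.981, -0.026], [-0.134, 0.0, -0.991]]
force: [0.0, -0.8, -4.1]
opening: 0.571
```

```bash
python3 - <<'E'
from h import *
s=log();print(s['opening']*.087,s['force'])
rows([pw(k/21) for k in range(6,14)],[.03]*8)
E
```

```text
0.04965465801659552 [ 0.01713216 -0.77817786 -4.11675768]
0.0062 -0.0087 -0.0003 -0.6 3.5 -5.9 0.03;0.0112 -0.0178 0 -0.9 7 -12.1 0.03;0.0162 -0.0272 0.0003 -0.8 10.4 -18.3 0.03;0.0211 -0.0368 0.0005 -0.3 13.8 -24.5 0.03;0.0259 -0.0466 0.0006 0.6 17 -30.8 0.03;0.0305 -0.0566 0.0007 1.8 20.2 -37 0.03;0.0349 -0.0667 0.0008 3.4 23.2 -43.2 0.03;0.039 -0.077 0.0009 5.4 26.1 -49.4 0.03
```

Request:
{"method": "apply_moves", "body": {"motion": "0.006 -0.009 0 -0.6 3.5 -5.9 0.03;0.011 -0.018 0 -0.9 7 -12.1 0.03;0.016 -0.027 0 -0.8 10.4 -18.3 0.03;0.021 -0.037 0 -0.3 13.8 -24.5 0.03;0.026 -0.047 0.001 0.6 17 -30.8 0.03;0.03 -0.057 0.001 1.8 20.2 -37 0.03;0.035 -0.067 0.001 3.4 23.2 -43.2 0.03;0.039 -0.077 0.001 5.4 26.1 -49.4 0.03"}}

```text
time_s: 7.85
position: [0.5208, 0.1527, 0.1199]
tcp_rot: [[0.462, 0.871, 0.168], [0.817, -0.492, 0.301], [0.345, -0.002, -0.939]]
force: [-0.3, 0.1, -4.7]
opening: 0.57
```

```bash
python3 - <<'E'
from h import *
s=log();print(s['joint_positions'])
rows([pw(k/21) for k in range(14,22)],[.03]*8)
E
```

```text
[ -6.20093724  30.46508089 109.9014116   32.69180192  36.02021572
  -2.80053343]
0.0098 -0.0035 0.004 2.2 3.5 -5.7 0.03;0.0192 -0.0075 0.0079 4.9 6.9 -11.4 0.03;0.0285 -0.0117 0.0118 7.9 10.3 -16.8 0.03;0.0376 -0.016 0.0155 11.2 13.7 -22.1 0.03;0.0466 -0.0205 0.0191 14.9 16.9 -27.2 0.03;0.0553 -0.025 0.0226 18.9 20.1 -32.2 0.03;0.0638 -0.0296 0.0259 23.2 23.1 -36.9 0.03;0.072 -0.0342 0.0291 27.9 26 -41.4 0.03
```

Request:
{"method": "apply_moves", "body": {"motion": "0.01 -0.004 0.004 2.2 3.5 -5.7 0.03;0.019 -0.008 0.008 4.9 6.9 -11.4 0.03;0.028 -0.012 0.012 7.9 10.3 -16.8 0.03;0.038 -0.016 0.016 11.2 13.7 -22.1 0.03;0.047 -0.02 0.019 14.9 16.9 -27.2 0.03;0.055 -0.025 0.023 18.9 20.1 -32.2 0.03;0.064 -0.03 0.026 23.2 23.1 -36.9 0.03;0.072 -0.034 0.029 27.9 26 -41.4 0.03"}}

```text
time_s: 8.85
position: [0.5307, 0.2359, 0.1171]
tcp_rot: [[-0.228, 0.94, -0.253], [0.63, 0.34, 0.698], [0.742, -0.001, -0.67]]
force: [0.5, 0.3, -3.3]
opening: 0.569
```

```bash
python3 - <<'E'
from h import *
s=log();print(s['joint_positions'],s['time_s'])
R=np.array(s['tcp_rot']); print('grasp',s['position']-.0187*R[:,2], rel(*pw(1)))
cap('side','side4');cap('scene','scene4');cap('wrist','w4')
b=cv2.imread('pics/side4.png'); cv2.imwrite('pics/si4c.png',cv2.resize(b[170:310,200:340],None,fx=4,fy=4,interpolation=cv2.INTER_CUBIC))
b=cv2.imread('pics/scene4.png'); cv2.imwrite('pics/sc4c.png',cv2.resize(b[100:220,260:400],None,fx=4,fy=4,interpolation=cv2.INTER_CUBIC))
E
```

```text
[ -8.36345877  45.30148784  92.23243619  42.53155213  75.11883931
 -51.98286084] 8.85
grasp [0.53542257 0.22283989 0.12959004] (array([ 0.0014, -0.001 ,  0.0009]), array([ 0.04,  0.09, -0.1 ]))
```

View pics/si4c.png

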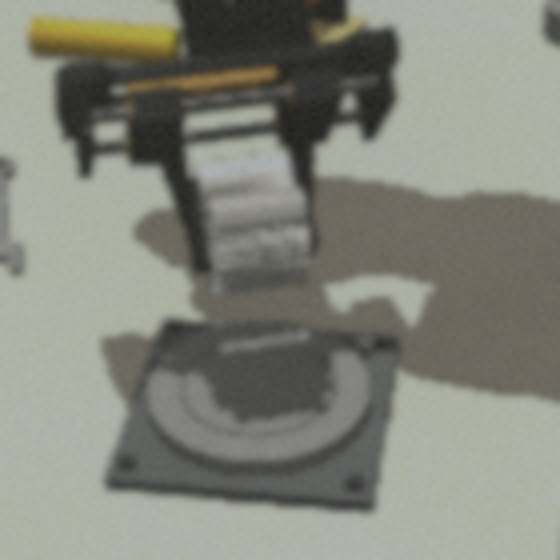

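View pics/sc4c.png

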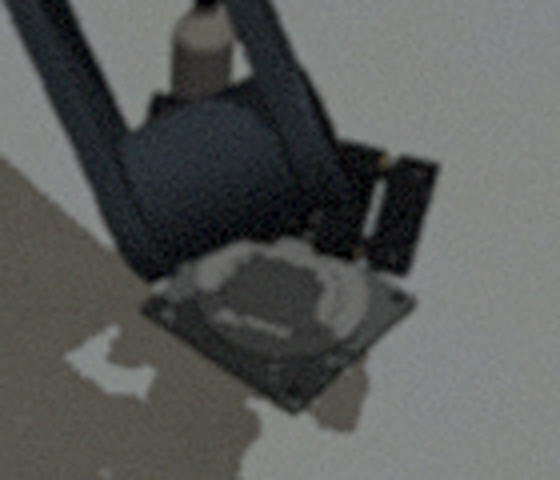

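View pics/w4.png

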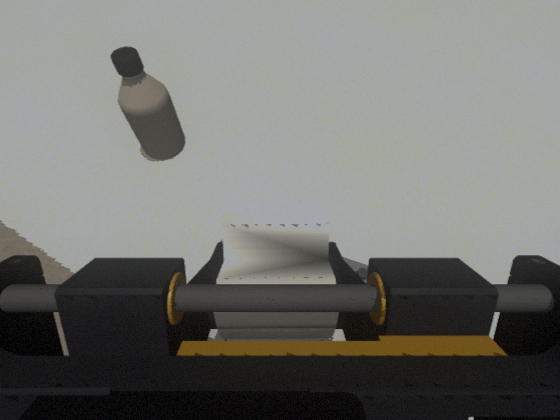

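```bash
cat >> h.py <<'E'
def bp(mid,yaw,phi,yy):
    a,f=np.radians([yaw,phi]); h=np.array([np.cos(a),np.sin(a),0]);up=np.array([0,0,1.])
    ez=h*np.cos(f)+up*np.sin(f); ex=h*np.sin(f)-up*np.cos(f); ey=np.cross(ez,ex)
    return np.array([np.array(mid)+x*ex+(z-.03)*ez+yy*ey for x,z in section()])
def overlay(img,phis,f,yaw=110,mid=None,box=(200,180,350,350)):
    s=bot.read_state();R=np.array(s['tcp_rot']); mid=s['position']-.0187*R[:,2] if mid is None else mid
    cal=bot.get_calibration('wrist');a=cv2.imread(img);out=[];x0,y0,x1,y1=box
    for ph in phis:
        b=cv2.resize(a[y0:y1,x0:x1],None,fx=1.75,fy=3)
        for y in(-.025,.025): cv2.polylines(b,[np.int32((proj('wrist',bp(mid,yaw,ph,y),cal)-[x0,y0])*[1.75,3])],True,(0,0,255),1)
        cv2.putText(b,str(ph),(10,30),0,1,(255,0,0)); out.append(b)
    cv2.imwrite(f,np.hstack(out))
E
python3 - <<'E'
from h import *
overlay('pics/w4.png',(70,80,90),'pics/f4.png')
overlay('pics/w4.png',(100,110,120),'pics/f4b.png')
E
```

```text
(no output)
```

View pics/f4.png

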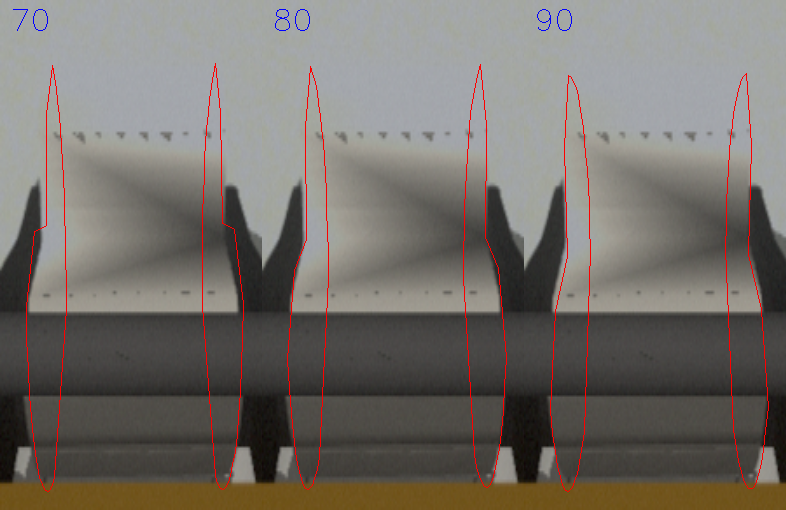

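View pics/f4b.png

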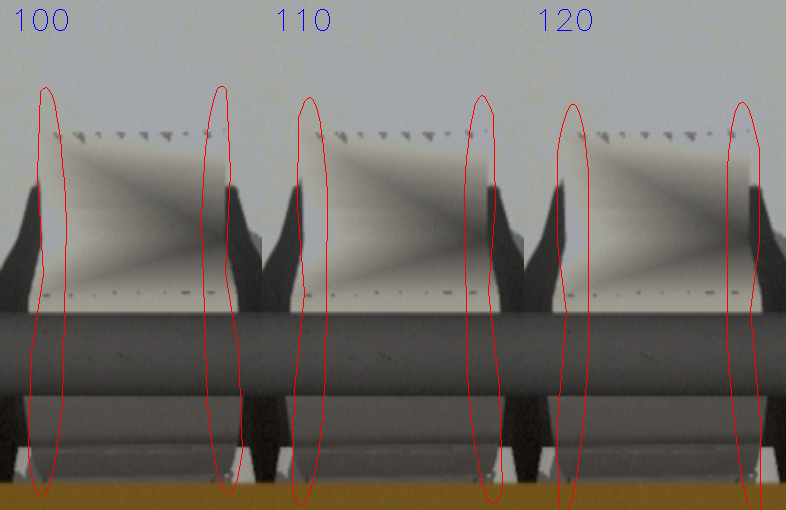

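```bash
python3 - <<'E'
from h import *
s=bot.read_state();R=np.array(s['tcp_rot']); mid=s['position']-.0187*R[:,2]
a=cv2.imread('pics/side4.png');out=[];x0,y0,x1,y1=230,195,290,255
for ph in(80,90,100):
    b=cv2.resize(a[y0:y1,x0:x1],None,fx=4.4,fy=8)
    for y in(-.025,.025): cv2.polylines(b,[np.int32((proj('side',bp(mid,110,ph,y))-[x0,y0])*[4.4,8])],True,(0,0,255),1)
    out.append(b)
cv2.imwrite('pics/f4s.png',np.hstack(out))
E
```

```text
(no output)
```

View pics/f4s.png

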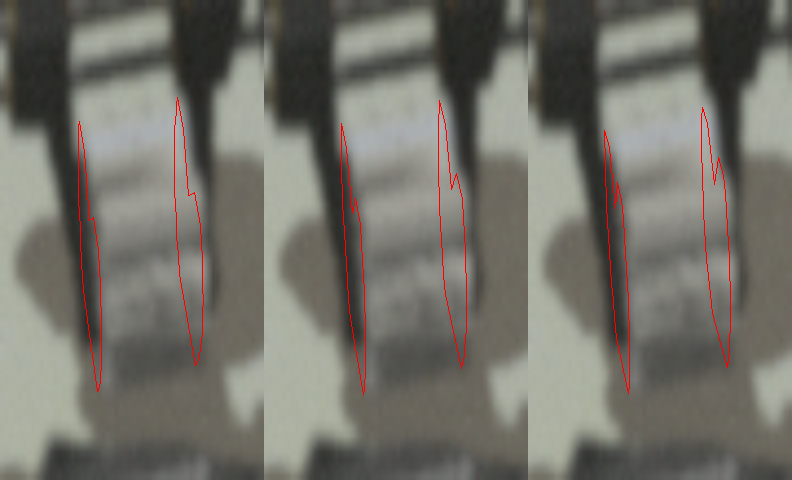

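Request:
{"method": "apply_moves", "body": {"motion": "-0.01 0 0.009 0 0 0 0.03;-0.02 0 0.018 0 0 0 0.03;-0.03 0 0.027 0 0 0 0.03;-0.04 0 0.036 0 0 0 0.03;-0.047 0 0.0424 0 0 0 0.03;-0.05 0 0.045 0 0 0 0.03;-0.052 0 0.047 0 0 0 0.03;-0.052 0 0.047 0 0 0 0.03"}}

```text
time_s: 10.0
position: [0.5316, 0.2368, 0.0484]
tcp_rot: [[-0.227, 0.942, -0.249], [0.631, 0.337, 0.699], [0.742, 0.001, -0.67]]
force: [0.5, -0.3, -3.8]
opening: 0.574
```

```bash
python3 - <<'E'
from h import *
s=log();print(s['joint_positions'],s['time_s'],s['force'],s['moment'])
R=np.array(s['tcp_rot']); print('grasp',s['position']-.0187*R[:,2])
cap('side','side5');cap('wrist','w5')
mid=s['position']-.0187*R[:,2]
a=cv2.imread('pics/side5.png');out=[];x0,y0,x1,y1=220,215,310,295
for ph in(80,90):
    b=cv2.resize(a[y0:y1,x0:x1],None,fx=4.4,fy=6.5,interpolation=cv2.INTER_CUBIC)
    if ph==90:
     for y in(-.025,.025): cv2.polylines(b,[np.int32((proj('side',bp(mid,110,ph,y))-[x0,y0])*[4.4,6.5])],True,(0,0,255),1)
    out.append(b)
cv2.imwrite('pics/f5s.png',np.hstack(out))
E
```

```text
[ -8.33392431  51.802704    92.51038861  44.24318511  70.03919544
 -56.86084055] 10.0 [ 0.5179632  -0.30882294 -3.79733891] [-0.7745074  -0.44906007  0.04693464]
grasp [0.53628765 0.22368757 0.06094426]
```

View pics/f5s.png

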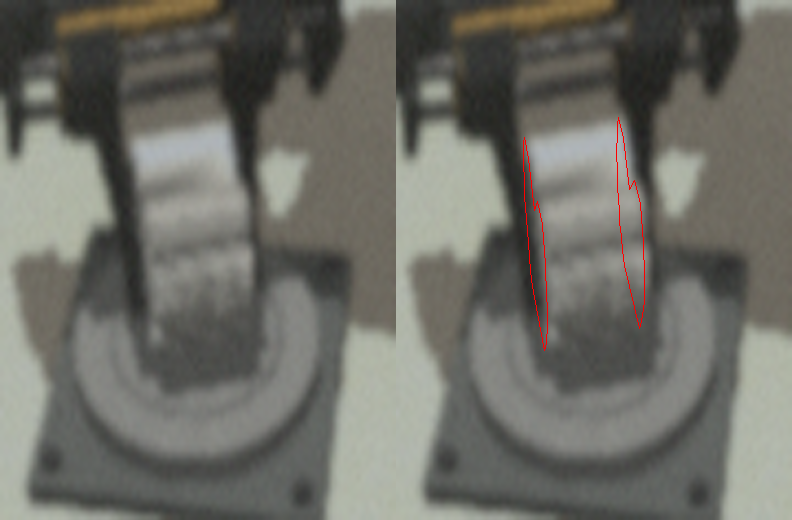

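View pics/w5.png

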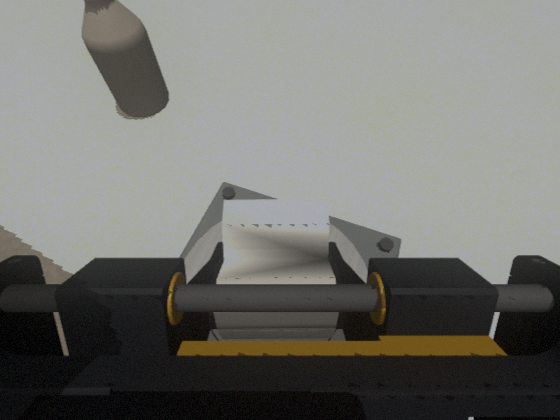

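```bash
python3 - <<'E'
from h import *
print(ray('wrist',(222,183),.01),ray('wrist',(402,239),.01))
E
```

```text
[0.46020896 0.30035427 0.01      ] [0.610041   0.29889856 0.01      ]
```

Request:
{"method": "apply_moves", "body": {"motion": "-0.0015 0 0.0013 0 0 0 0.03;-0.003 0 0.0027 0 0 0 0.03;-0.0045 0 0.004 0 0 0 0.03;-0.0052 0 0.0047 0 0 0 0.03;-0.0059 0 0.0054 0 0 0 0.03;-0.0063 0 0.0057 0 0 0 0.03;-0.0067 0 0.006 0 0 0 0.03;-0.0067 0 0.006 0 0 0 0.03"}}

```text
time_s: 11.1
position: [0.5316, 0.2367, 0.0393]
tcp_rot: [[-0.227, 0.942, -0.249], [0.631, 0.337, 0.699], [0.742, 0.001, -0.67]]
force: [-0.4, -0.0, -2.9]
opening: 0.573
```

```bash
python3 - <<'E'
from h import *
s=log();print(s['time_s'],s['force'],s['moment'])
R=np.array(s['tcp_rot']); print('grasp',s['position']-.0187*R[:,2])
E
```

```text
11.1 [-0.4250439  -0.01615881 -2.89448169] [-0.77808679 -0.41266845 -0.03544554]
grasp [0.53624492 0.22362724 0.05185287]
```

Request:
{"method": "apply_moves", "body": {"motion": "-0.0004 0 0.0003 0 0 0 0.03;-0.0007 0 0.0007 0 0 0 0.03;-0.0011 0 0.001 0 0 0 0.03;-0.0015 0 0.0013 0 0 0 0.03;-0.0015 0 0.0013 0 0 0 0.03;-0.0015 0 0.0013 0 0 0 0.03;-0.0015 0 0.0013 0 0 0 0.03;-0.0015 0 0.0013 0 0 0 0.03"}}

```text
time_s: 12.1
position: [0.5316, 0.2368, 0.038]
tcp_rot: [[-0.226, 0.942, -0.249], [0.63, 0.337, 0.7], [0.743, 0.001, -0.669]]
force: [-0.9, -1.9, 5.6]
opening: 0.574
```

```bash
python3 - <<'E'
from h import *
s=log();print(s['time_s'],s['force'],s['moment'])
R=np.array(s['tcp_rot']); print('grasp',s['position']-.0187*R[:,2])
cap('wrist','w6');cap('side','side6')
a=cv2.imread('pics/side6.png');cv2.imwrite('pics/f6s.png',cv2.resize(a[215:305,210:320],None,fx=6.5,fy=6.5,interpolation=cv2.INTER_CUBIC))
E
```

```text
12.1 [-0.89834593 -1.94671917  5.58018362] [-0.23678753  0.10023293  0.12942766]
grasp [0.53625353 0.22371267 0.05049171]
```

View pics/f6s.png

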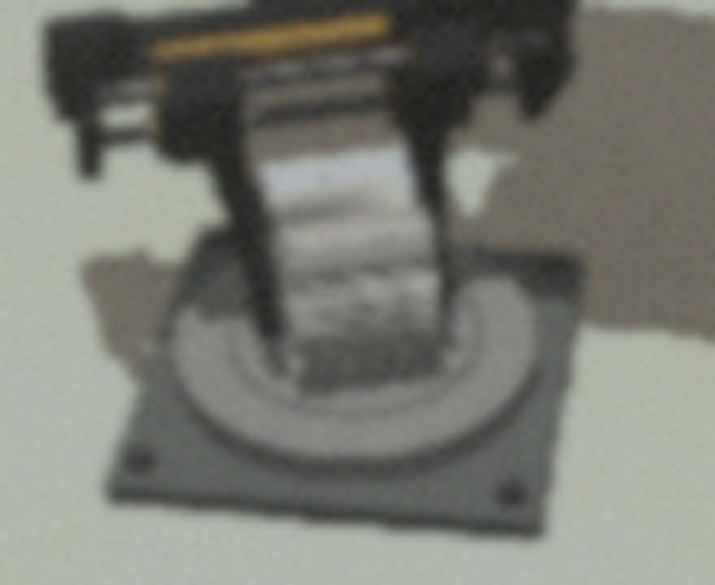

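View pics/w6.png

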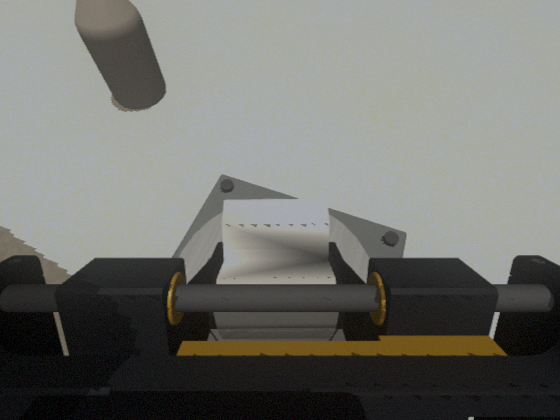

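Request:
{"method": "apply_moves", "body": {"motion": "0.0004 0 -0.0004 0 0 0 0.055;0.0004 0 -0.0004 0 0 0 0.06;0.0004 0 -0.0004 0 0 0 0.07;0.0004 0 -0.0004 0 0 0 0.08;0.0004 0 -0.0004 0 0 0 0.087;0.0004 0 -0.0004 0 0 0 0.087;0.0004 0 -0.0004 0 0 0 0.087;0.0004 0 -0.0004 0 0 0 0.087"}}

```text
time_s: 13.2
position: [0.5316, 0.2366, 0.0379]
tcp_rot: [[-0.227, 0.942, -0.249], [0.631, 0.337, 0.699], [0.742, 0.001, -0.67]]
force: [0.0, 0.7, 0.5]
opening: 1.002
```

```bash
python3 - <<'E'
from h import *
s=log();print(s['time_s'],s['force'],s['moment'],s['opening'])
R=np.array(s['tcp_rot']); print('grasp',s['position']-.0187*R[:,2])
cap('wrist','w7');cap('side','side7')
a=cv2.imread('pics/side7.png');cv2.imwrite('pics/f7s.png',cv2.resize(a[215:305,210:320],None,fx=6.5,fy=6.5,interpolation=cv2.INTER_CUBIC))
E
```

```text
13.2 [0.04333568 0.66400631 0.52557093] [-0.31719243 -0.24977813  0.00226128] 1.0020688766770192
grasp [0.53627778 0.22356861 0.05046554]
```

View pics/f7s.png

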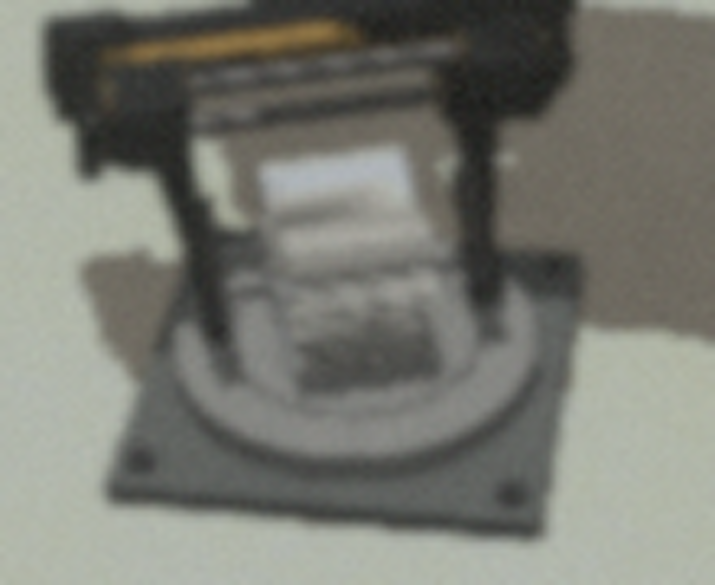

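View pics/w7.png

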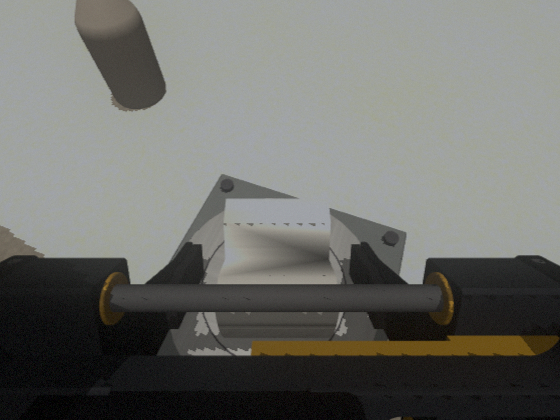

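Request:
{"method": "apply_moves", "body": {"motion": "0 0 -0.01 0 0 0 0.087;0 0 -0.03 0 0 0 0.087;0 0 -0.06 0 0 0 0.087;0 0 -0.09 0 0 0 0.087;0 0 -0.12 0 0 0 0.087;0 0 -0.15 0 0 0 0.087;0 0 -0.17 0 0 0 0.087;0 0 -0.17 0 0 0 0.087"}}

```text
time_s: 14.3
position: [0.5753, 0.1162, 0.153]
tcp_rot: [[-0.228, 0.942, -0.246], [0.632, 0.335, 0.699], [0.741, 0.004, -0.672]]
force: [0.1, -0.3, -0.2]
opening: 1.001
```

```bash
python3 - <<'E'
from h import *
s=log();print(s['time_s'],s['position'],s['joint_positions'])
cap('wrist','w8')
import json
json.dump({k:np.array(v).tolist() for k,v in bot.get_calibration('wrist').items()},open('w8.json','w'))
print([(np.round(d['point'],3).tolist(),round(d['p'],2)) for d in bot.find_in('block','wrist')])
E
```

```text
14.3 [0.57530215 0.11617487 0.15299582] [-18.23089957  44.70994947  83.9767785   36.04283676  86.14901005
 -51.99790804]
[([0.541, 0.211, 0.078], 0.78)]
```

View pics/w8.png

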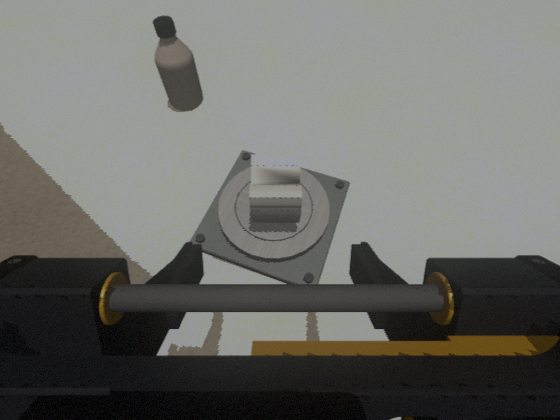

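```bash
python3 - <<'E'
from h import *
import json
cal=json.load(open('w8.json'));a=cv2.imread('pics/w8.png');x0,y0,x1,y1=190,145,350,285
out=[]
for mid in([.536,.2235,.052],None):
    b=cv2.resize(a[y0:y1,x0:x1],None,fx=4.8,fy=4.2,interpolation=cv2.INTER_CUBIC)
    if mid:
      for y in(-.025,.025): cv2.polylines(b,[np.int32((proj('wrist',bp(mid,110,90,y),cal)-[x0,y0])*[4.8,4.2])],True,(0,0,255),1)
      t=np.linspace(0,6.28,60);c=np.c_[.535+.065*np.cos(t),.2245+.065*np.sin(t),.022+0*t]
      cv2.polylines(b,[np.int32((proj('wrist',c,cal)-[x0,y0])*[4.8,4.2])],True,(0,255,0),1)
      q=np.array([[-1,-1],[1,-1],[1,1],[-1,1]])*.075
      cv2.polylines(b,[np.int32((proj('wrist',np.c_[q+[.535,.2245],[.01]*4],cal)-[x0,y0])*[4.8,4.2])],True,(255,0,0),1)
    cv2.imwrite('pics/f8%s.png'%('a' if mid else 'b'),b)
E
```

```text
(no output)
```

View pics/f8a.png

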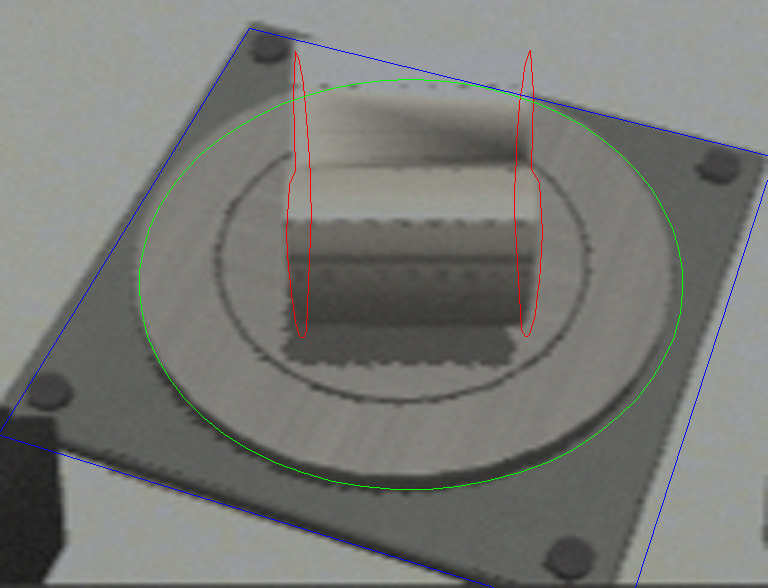

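```bash
python3 - <<'E'
from h import *
from kin import *
A=ray('scene',(204,288),.046);B=ray('scene',(250,269),.046);print(A,B,np.linalg.norm(A-B))
A=ray('side',(263,182),.046);B=ray('side',(286,164),.046);print(A,B,np.linalg.norm(A-B))
a=cv2.imread('pics/scene0.png');cv2.imwrite('pics/tc.png',cv2.resize(a[250:350,150:310],None,fx=4.5,fy=4.5,interpolation=cv2.INTER_CUBIC))
p=fit().x;print(np.round(p,4))
j0=bot.read_state()['joint_positions']
for yaw in(-20,20,160,200,70):
    for P in([.535,.2245,.1],[.572,-.225,.1]): 
        print(yaw,P,*[np.round(x,2) for x in ik(p,np.array(P),Rdown(yaw),[np.degrees(np.arctan2(P[1],P[0]))-10,40,90,0,50,100 if yaw<50 else -60])])
E
```

```text
[ 0.5551457  -0.28309583  0.046     ] [ 0.59932673 -0.17690826  0.046     ] 0.11501202132735083
[ 0.59231595 -0.14360526  0.046     ] [ 0.53653438 -0.27635427  0.046     ] 0.14399264713658827
[-0.      0.2742  0.588   0.1141  0.3917  0.3055  0.111   0.    ]
-20 [0.535, 0.2245, 0.1] [ 11.73  36.29  94.6   -0.    49.11 121.73] 0.0
-20 [0.572, -0.225, 0.1] [-31.88  38.33  89.42  -0.    52.26  78.12] 0.0
20 [0.535, 0.2245, 0.1] [11.73 36.29 94.6   0.   49.11 81.73] 0.0
20 [0.572, -0.225, 0.1] [-31.88  38.33  89.42   0.    52.26  38.12] 0.0
160 [0.535, 0.2245, 0.1] [ 11.73  36.29  94.6   -0.    49.11 -58.27] 0.0
160 [0.572, -0.225, 0.1] [ -31.88   38.33   89.42    0.     52.26 -101.88] 0.0
200 [0.535, 0.2245, 0.1] [ 11.73  36.29  94.6   -0.    49.11 -98.27] 0.0
200 [0.572, -0.225, 0.1] [ -31.88   38.33   89.42    0.     52.26 -141.88] 0.0
70 [0.535, 0.2245, 0.1] [11.73 36.29 94.6  -0.   49.11 31.73] 0.0
70 [0.572, -0.225, 0.1] [-31.88  38.33  89.42  -0.    52.26 -11.88] 0.0
```

View pics/tc.png

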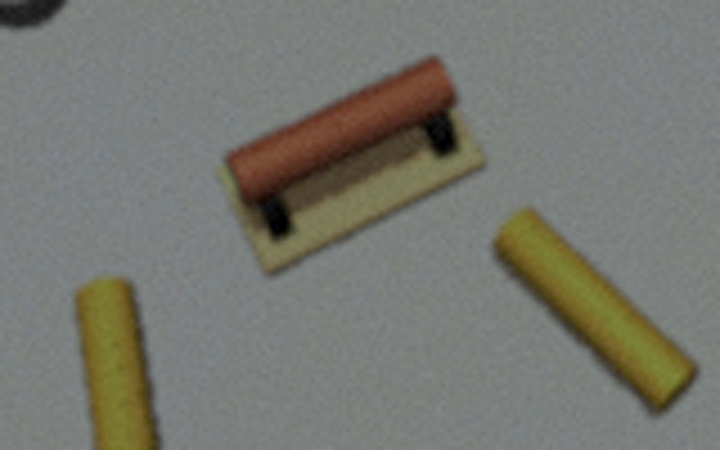

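```bash
python3 - <<'E'
from h import *
s=bot.read_state();p0=np.array(s['position'])
def w(f):
    p=p0+(np.array([.555,-.27,.27])-p0)*f; p[2]=p0[2]+(.27-p0[2])*min(1,2*f)
    return p,Rdown(110+(67-110)*f,48*(1-f))
rows([w(k/8) for k in range(1,9)],[.087]*8)
E
```

```text
-0.0081 -0.0185 -0.0532 -3.6 -6 3.6 0.087;-0.0162 -0.037 -0.1063 -7 -11.9 7.8 0.087;-0.0242 -0.0554 -0.1595 -10 -17.8 12.4 0.087;-0.0323 -0.0739 -0.2126 -12.5 -23.7 17.3 0.087;-0.0624 -0.0924 -0.246 -14.6 -29.4 22.5 0.087;-0.0924 -0.1109 -0.2793 -16.2 -35 28.1 0.087;-0.1225 -0.1294 -0.3126 -17.3 -40.4 34 0.087;-0.1525 -0.1479 -0.346 -17.8 -45.7 40.1 0.087
```

Request:
{"method": "apply_moves", "body": {"motion": "-0.008 -0.018 -0.053 -3.6 -6 3.6 0.087;-0.016 -0.037 -0.106 -7 -11.9 7.8 0.087;-0.024 -0.055 -0.16 -10 -17.8 12.4 0.087;-0.032 -0.074 -0.213 -12.5 -23.7 17.3 0.087;-0.062 -0.092 -0.246 -14.6 -29.4 22.5 0.087;-0.092 -0.111 -0.279 -16.2 -35 28.1 0.087;-0.122 -0.129 -0.313 -17.3 -40.4 34 0.087;-0.152 -0.148 -0.346 -17.8 -45.7 40.1 0.087"}}

```text
time_s: 15.4
position: [0.5543, -0.2698, 0.2697]
tcp_rot: [[0.392, 0.92, -0.002], [0.92, -0.392, -0.002], [-0.003, -0.001, -1.0]]
force: [-0.4, 0.5, -0.9]
opening: 1.004
```

```bash
python3 - <<'E'
from h import *
s=log();print(s['time_s'],s['position'],s['joint_positions'],rel([.555,-.27,.27],Rdown(67)))
E
```

```text
15.4 [ 0.55434662 -0.26976621  0.2697175 ] [-36.23969135  26.85186643  80.14573582  -0.17062528  73.0475388
 -13.10974025] (array([ 0.    ,  0.0007, -0.0003]), array([-0.08,  0.15, -0.08]))
```

```bash
python3 - <<'E'
from h import *
import json
cap('wrist','w9');json.dump({k:np.array(v).tolist() for k,v in bot.get_calibration('wrist').items()},open('w9.json','w'))
print([(np.round(d['point'],3).tolist(),round(d['p'],2)) for d in bot.find_in('tube','wrist')])
E
```

```text
[([0.568, -0.229, 0.062], 0.98), ([0.576, -0.385, 0.026], 0.89), ([0.727, -0.206, 0.026], 0.65)]
```

View pics/w9.png

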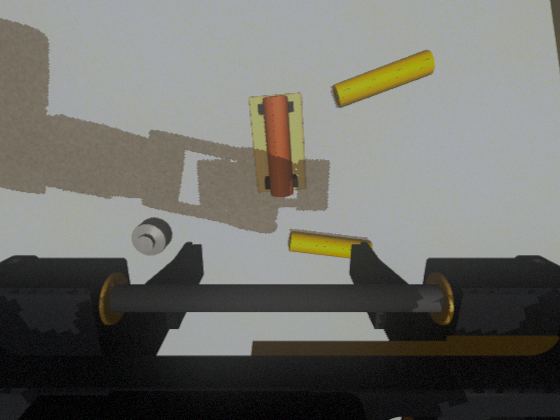

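```bash
python3 - <<'E'
from h import *
import json
cal=json.load(open('w9.json'))
a=cv2.imread('pics/w9.png').astype(int)
B,G,R_=a[...,0],a[...,1],a[...,2]
m=(R_-B>40)&(R_-G>25); m[:, :230]=0;m[:,320:]=0;m[:80]=0;m[210:]=0
L=[]
for r in range(100,192,2):
    c=np.where(m[r])[0]
    if len(c)>8: L.append((c.min(),c.max(),r))
L=np.array(L);print(L[::8]); ys,xs=np.where(m);print(ys.min(),ys.max())
k=np.polyfit(L[:,2],(L[:,0]+L[:,1])/2,1)
P=np.array([ray('wrist',(np.polyval(k,r),r),.046,cal) for r in(ys.min(),ys.max())]);d=P[0]-P[1]
print(P,P.mean(0),np.linalg.norm(d),np.degrees(np.arctan2(d[1],d[0])))
# model overlay
b=cv2.resize(cv2.imread('pics/w9.png')[85:205,230:330],None,fx=5,fy=5)
for c in((.568,-.227),P.mean(0)[:2]):
  u=d[:2]/np.linalg.norm(d[:2]);n=np.array([-u[1],u[0]])
  for e in(-.06,.06):
    t=np.linspace(0,6.28,30); C=np.array([[*(np.array(c)+u*e+n*.015*np.cos(x)),.046+.015*np.sin(x)] for x in t])
    cv2.polylines(b,[np.int32((proj('wrist',C,cal)-[230,85])*5)],True,(255,0,0) if c[0]==.568 else (0,255,0),1)
cv2.imwrite('pics/f9.png',b)
E
```

```text
[[263 286 100]
 [265 287 116]
 [266 288 132]
 [267 289 148]
 [269 288 164]
 [271 291 180]]
96 196
[[ 0.59325219 -0.18038363  0.046     ]
 [ 0.55271156 -0.29765154  0.046     ]] [ 0.57298188 -0.23901758  0.046     ] 0.12407782691920895 70.92924913510197
```

View pics/f9.png

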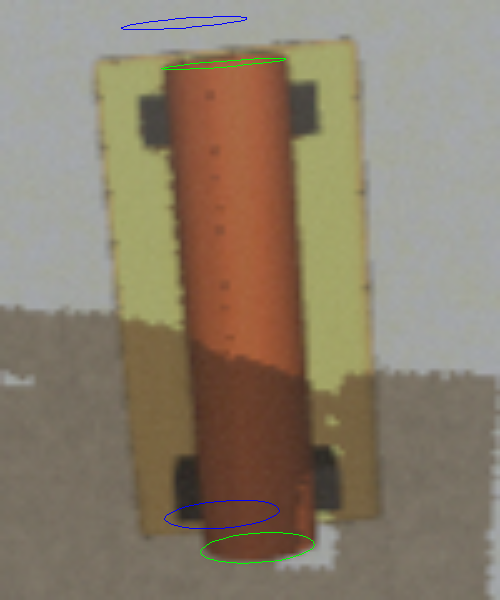

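```bash
python3 - <<'E'
from h import *
import json
cal=json.load(open('w9.json'))
C=np.array([(97,58),(355,38),(378,515),(140,535)])/5+[230,85]
P=np.array([ray('wrist',c,.008,cal) for c in C]);print(P.mean(0),np.linalg.norm(P-np.roll(P,-1,0),axis=1))
R=Rdown(71)
rows([([.572,-.238,.14],R)],[.087]); rows([([.572,-.238,.035],R)],[.087])
E
```

```text
[ 0.57414216 -0.23830871  0.008     ] [0.0678436  0.12858897 0.06874092 0.12951357]
0.0374 0.0023 0.1295 0 0.1 -4 0.087
0.0376 0.0023 0.2345 0 0.1 -4 0.087
```

Request:
{"method": "apply_moves", "body": {"motion": "0.009 0.0006 0.032 0 0 -1 0.087;0.018 0.0012 0.064 0 0 -2 0.087;0.028 0.0018 0.096 0 0 -3 0.087;0.0375 0.0023 0.13 0 0 -4 0.087;0.0375 0.0023 0.15 0 0 -4 0.087;0.0375 0.0023 0.15 0 0 -4 0.087;0.0375 0.0023 0.15 0 0 -4 0.087;0.0375 0.0023 0.15 0 0 -4 0.087"}}

```text
time_s: 16.5
position: [0.5727, -0.2365, 0.1218]
tcp_rot: [[0.325, 0.946, 0.003], [0.946, -0.325, -0.001], [-0.0, 0.003, -1.0]]
force: [-0.6, -0.6, 0.6]
opening: 0.998
```

```bash
python3 - <<'E'
from h import *
s=log();print(s['time_s'],s['position'])
cap('wrist','w10')
R=Rdown(71)
rows([([.573,-.2385,.0395],R)],[.087])
cal=bot.get_calibration('wrist')
a=cv2.imread('pics/w10.png');u=np.array([np.cos(np.radians(71)),np.sin(np.radians(71))]);n=np.array([-u[1],u[0]])
for e in(-.06,.06):
    C=np.array([[*(np.array([.573,-.2385])+u*e+n*.015*np.cos(x)),.046+.015*np.sin(x)] for x in np.linspace(0,6.28,30)])
    cv2.polylines(a,[np.int32(proj('wrist',C,cal))],True,(0,255,0),1)
cv2.imwrite('pics/w10.png',a)
E
```

```text
16.5 [ 0.5727483  -0.23646369  0.1218054 ]
-0.0017 0.0007 0.0823 0.2 0 0 0.087
```

View pics/w10.png

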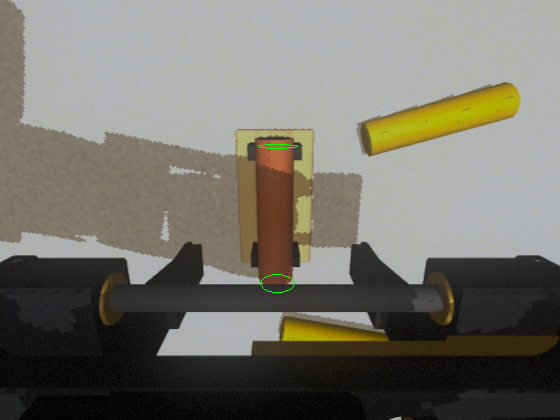

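Request:
{"method": "apply_moves", "body": {"motion": "0.001 0.0007 0.02 0 0 0 0.087;0.001 0.0007 0.04 0 0 0 0.087;0.001 0.0007 0.06 0 0 0 0.087;0.001 0.0007 0.072 0 0 0 0.087;0.001 0.0007 0.082 0 0 0 0.087;0.001 0.0007 0.082 0 0 0 0.087;0.001 0.0007 0.082 0 0 0 0.087;0.001 0.0007 0.082 0 0 0 0.06"}}

```text
time_s: 17.55
position: [0.5736, -0.2359, 0.0393]
tcp_rot: [[0.325, 0.946, 0.002], [0.946, -0.325, -0.001], [-0.001, 0.002, -1.0]]
force: [0.1, -0.7, 0.0]
opening: 0.944
```

```bash
python3 - <<'E'
from h import *
s=log();print(s['time_s'],s['position'],s['force'],s['opening'])
cap('wrist','w11')
E
```

```text
17.55 [ 0.57357933 -0.23585447  0.03929144] [ 0.10156948 -0.74903164  0.02818972] 0.9443922442126798
```

View pics/w11.png

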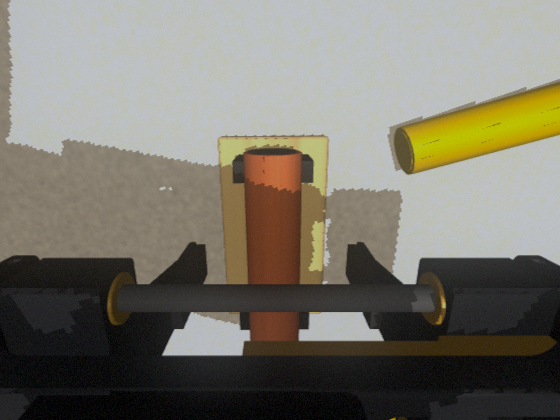

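```bash
python3 - <<'E'
from h import *
s=bot.read_state();R=np.array(s['tcp_rot'])
for z,r in((.061,148),(.046,157),(.061,152)): print(R.T@(ray('wrist',(273,r),z)-s['position']))
E
```

```text
[ 0.06679017 -0.00204516 -0.02175762]
[ 0.06074324 -0.00222779 -0.00675489]
[ 0.06497445 -0.00205031 -0.02175671]
```

Request:
{"method": "apply_moves", "body": {"motion": "0 0 0 0 0 0 0.05;0 0 0 0 0 0 0.04;0 0 0 0 0 0 0.03;0 0 0 0 0 0 0.01;0 0 0 0 0 0 0.01;0 0 0 0 0 0 0.01;0 0 0 0 0 0 0.01;0 0 0 0 0 0 0.01"}}

```text
time_s: 18.6
position: [0.5723, -0.2352, 0.0385]
tcp_rot: [[0.325, 0.946, -0.001], [0.946, -0.325, 0.0], [-0.0, -0.001, -1.0]]
force: [-3.7, 0.7, 2.7]
opening: 0.339
```

```bash
python3 - <<'E'
from h import *
s=log();print(s['time_s'],s['position'],s['force'],s['opening']*.087)
E
```

```text
18.6 [ 0.57226454 -0.23523603  0.03852235] [-3.73874247  0.74573184  2.73202742] 0.029472699576769047
```

```bash
python3 - <<'E'
from h import *
s=bot.read_state();p0=np.array(s['position']);R0=np.array(s['tcp_rot'])
w=[(p0+[0,0,z],Rdown(71)) for z in(.01,.03,.06,.1)]
p1=np.array([.423,.183,.25])
for k in range(1,5):
    f=k/12; p=p0+(p1-p0)*f; p[2]=p0[2]+.1+.112*k/4; w.append((p,Rdown(71-51*f)))
rows(w,[.01]*8)
E
```

```text
-0 -0 -0.01 -0.1 0 0 0.01;-0 -0 -0.03 -0.1 0 0 0.01;-0 -0.0001 -0.06 -0.1 0 0 0.01;-0 -0.0001 -0.1 -0.1 0 0 0.01;0.0289 -0.0232 -0.128 -0.1 0 4.3 0.01;0.0578 -0.0463 -0.156 -0.1 0 8.6 0.01;0.0868 -0.0695 -0.1839 -0.1 0 12.8 0.01;0.1157 -0.0926 -0.2119 -0.1 0 17 0.01
```

Request:
{"method": "apply_moves", "body": {"motion": "0 0 -0.01 0 0 0 0.01;0 0 -0.03 0 0 0 0.01;0 0 -0.06 0 0 0 0.01;0 0 -0.1 0 0 0 0.01;0.029 -0.023 -0.128 0 0 4.3 0.01;0.058 -0.046 -0.156 0 0 8.6 0.01;0.087 -0.069 -0.184 0 0 12.8 0.01;0.116 -0.093 -0.212 0 0 17 0.01"}}

```text
time_s: 19.6
position: [0.5233, -0.0946, 0.2522]
tcp_rot: [[0.59, 0.808, 0.004], [0.808, -0.59, -0.001], [0.002, 0.004, -1.0]]
force: [0.5, -0.1, -0.7]
opening: 0.335
```

```bash
python3 - <<'E'
from h import *
s=log();p0=np.array(s['position']);print(s['time_s'],s['opening']*.087)
p1=np.array([.423,.183,.25]);w=[]
y0=np.degrees(np.arctan2(s['tcp_rot'][1][0],s['tcp_rot'][0][0]))
for k in range(1,9):
    f=min(1,k/7); w.append((p0+(p1-p0)*f,Rdown(y0+(20-y0)*f)))
rows(w,[.01]*8)
E
```

```text
19.6 0.02918396772330797
0.0236 -0.035 0.0002 0.2 -0.1 4.8 0.01;0.0472 -0.0699 0.0004 0.2 -0.1 9.7 0.01;0.0707 -0.1049 0.0006 0.2 -0.1 14.5 0.01;0.0943 -0.1399 0.0009 0.2 -0.1 19.4 0.01;0.1179 -0.1748 0.0011 0.2 -0.1 24.2 0.01;0.1415 -0.2098 0.0013 0.2 -0.2 29 0.01;0.1651 -0.2447 0.0015 0.2 -0.2 33.9 0.01;0.1651 -0.2447 0.0015 0.2 -0.2 33.9 0.01
```

Request:
{"method": "apply_moves", "body": {"motion": "0.024 -0.035 0 0 0 4.8 0.01;0.047 -0.07 0 0 0 9.7 0.01;0.071 -0.105 0 0 0 14.5 0.01;0.094 -0.14 0 0 0 19.4 0.01;0.118 -0.175 0.001 0 0 24.2 0.01;0.142 -0.21 0.001 0 0 29 0.01;0.165 -0.245 0.001 0 0 33.9 0.01;0.165 -0.245 0.001 0 0 33.9 0.01"}}

```text
time_s: 20.6
position: [0.4207, 0.1843, 0.25]
tcp_rot: [[0.937, 0.348, 0.003], [0.348, -0.937, 0.001], [0.003, 0.0, -1.0]]
force: [1.2, -0.7, -1.6]
opening: 0.331
```

Request:
{"method": "apply_moves", "body": {"motion": "0 0 0 0 0 0 0.01;0 0 0 0 0 0 0.01;0 0 0 0 0 0 0.01;0 0 0 0 0 0 0.01;0 0 0 0 0 0 0.01;0 0 0 0 0 0 0.01;0 0 0 0 0 0 0.01;0 0 0 0 0 0 0.01"}}

```text
time_s: 21.6
position: [0.4214, 0.1819, 0.2493]
tcp_rot: [[0.939, 0.344, 0.001], [0.344, -0.939, -0.001], [0.001, 0.001, -1.0]]
force: [-0.1, 0.6, -1.6]
opening: 0.34
```

```bash
python3 - <<'E'
from h import *
import json
s=log();print(s['time_s'],s['position'],s['tcp_rot'],s['opening']*.087,s['force'])
cap('wrist','w12');json.dump({k:np.array(v).tolist() for k,v in bot.get_calibration('wrist').items()},open('w12.json','w'))
E
```

```text
21.6 [0.42136885 0.18190583 0.2493021 ] [[ 9.38877647e-01  3.44250120e-01  7.87058787e-04]
 [ 3.44250582e-01 -9.38877645e-01 -5.51839025e-04]
 [ 5.48981249e-04  7.89054770e-04 -9.99999538e-01]] 0.029570043235286215 [-0.08085532  0.64098067 -1.57375461]
```

View pics/w12.png

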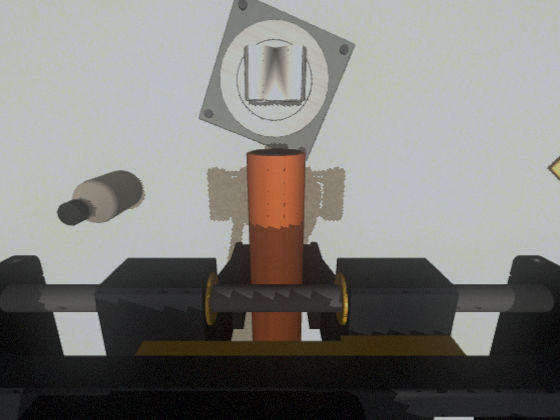

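```bash
python3 - <<'E'
from h import *
import json
cal=json.load(open('w12.json'));a=cv2.imread('pics/w12.png');x0,y0,x1,y1=190,0,360,200
f=4.3
b=cv2.resize(a[y0:y1,x0:x1],None,fx=f,fy=3,interpolation=cv2.INTER_CUBIC)
d=lambda P,c,cl=True: cv2.polylines(b,[np.int32((proj('wrist',P,cal)-[x0,y0])*[f,3])],cl,c,1)
for y in(-.025,.025): d(bp([.536,.2245,.052],110,90,y),(0,0,255))
q=np.array([bp([.536,.2245,.052],110,90,y)[[14,15,16,17,18]] for y in(-.025,.025)])
for k in range(5): d(q[:,k],(0,0,255),False)
t=np.linspace(0,6.28,60); d(np.c_[.535+.065*np.cos(t),.2245+.065*np.sin(t),.022+0*t],(0,255,0))
s=bot.read_state();R=np.array(s['tcp_rot'])
for x in np.array([.06,.064]): d(np.array([s['position']+R@[x,.015*np.cos(v),-.0075+.015*np.sin(v)] for v in t]),(255,0,0))
cv2.imwrite('pics/f12.png',b)
E
```

```text
(no output)
```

View pics/f12.png

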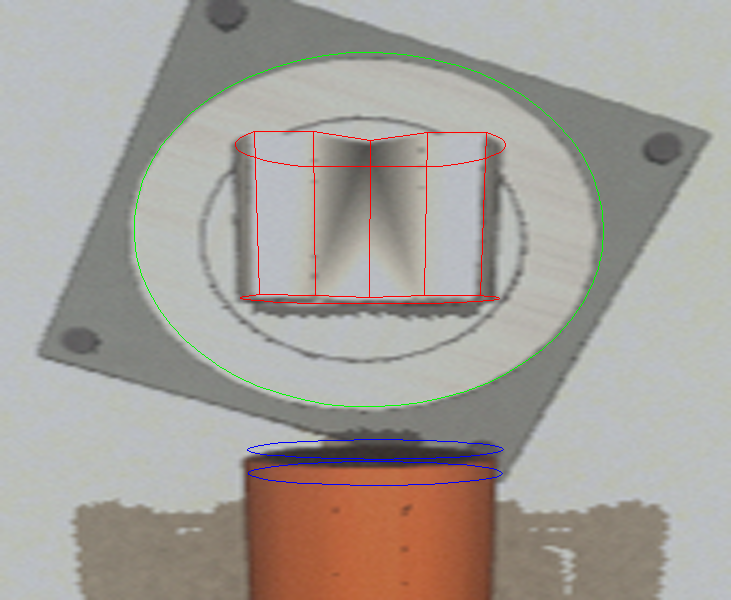

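```bash
python3 - <<'E'
from h import *
R=Rdown(20)
rows([([.532,.2235,.249],R),([.532,.2235,.115],R)],[.01]*2)
E
```

```text
0.1182 -0.001 0.0004 0 -0 0.1 0.01;0.1181 -0.0011 0.1344 0 -0 0.1 0.01
```

Request:
{"method": "apply_moves", "body": {"motion": "0.03 0 0 0 0 0 0.01;0.06 -0.001 0 0 0 0 0.01;0.09 -0.001 0.015 0 0 0 0.01;0.11 -0.001 0.04 0 0 0 0.01;0.118 -0.001 0.075 0 0 0 0.01;0.118 -0.001 0.105 0 0 0 0.01;0.118 -0.001 0.125 0 0 0 0.01;0.118 -0.001 0.134 0 0 0 0.01"}}

```text
time_s: 22.65
position: [0.5312, 0.2232, 0.1139]
tcp_rot: [[0.939, 0.344, -0.002], [0.344, -0.939, -0.001], [-0.002, 0.0, -1.0]]
force: [-0.7, 0.3, -1.3]
opening: 0.337
```

Request:
{"method": "apply_moves", "body": {"motion": "0 0 0 0 0 0 0.01;0 0 0.004 0 0 0 0.01;0 0 0.008 0 0 0 0.01;0 0 0.012 0 0 0 0.01;0 0 0.016 0 0 0 0.01;0 0 0.02 0 0 0 0.01;0 0 0.02 0 0 0 0.01;0 0 0.02 0 0 0 0.01"}}

```text
time_s: 23.65
position: [0.532, 0.2233, 0.0953]
tcp_rot: [[0.939, 0.344, 0.001], [0.344, -0.939, -0.001], [0.001, 0.001, -1.0]]
force: [0.1, -0.3, -1.5]
opening: 0.336
```

```bash
python3 - <<'E'
from h import *
s=log();print(s['time_s'],s['position'],s['force'],s['moment'],s['opening']*.087)
cap('wrist','w13');cap('side','side13')
a=cv2.imread('pics/side13.png');cv2.imwrite('pics/f13s.png',cv2.resize(a[195:305,200:330],None,fx=5.5,fy=5.3,interpolation=cv2.INTER_CUBIC))
E
```

```text
23.65 [0.53201972 0.22333809 0.09534718] [ 0.11478105 -0.33753572 -1.47922073] [0.03607952 0.01733402 0.01814581] 0.029240899041275387
```

View pics/f13s.png

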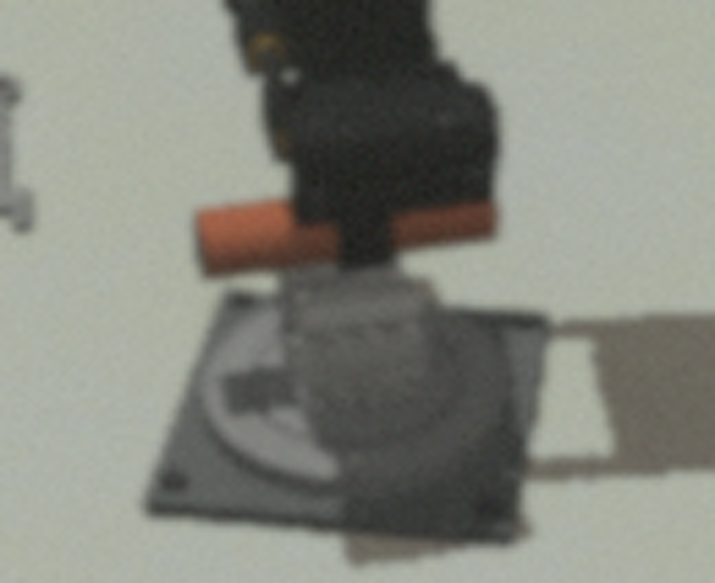

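View pics/w13.png

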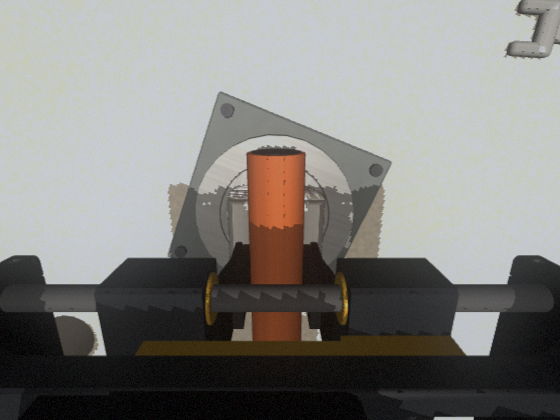

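Request:
{"method": "apply_moves", "body": {"motion": "0 0 0.003 0 0 0 0.01;0 0 0.006 0 0 0 0.01;0 0 0.008 0 0 0 0.01;0 0 0.0095 0 0 0 0.01;0 0 0.01 0 0 0 0.01;0 0 0.0105 0 0 0 0.01;0 0 0.0105 0 0 0 0.01;0 0 0.0105 0 0 0 0.01"}}

```text
time_s: 24.75
position: [0.532, 0.2233, 0.0849]
tcp_rot: [[0.939, 0.344, 0.001], [0.344, -0.939, -0.001], [0.001, 0.001, -1.0]]
force: [-0.5, -0.4, -1.2]
opening: 0.336
```

```bash
python3 - <<'E'
from h import *
s=log();print(s['time_s'],s['position'],s['force'],s['moment'],s['opening']*.087)
E
```

```text
24.75 [0.53202526 0.22332486 0.0849275 ] [-0.50837694 -0.42863294 -1.16146658] [ 0.01019556 -0.02398394  0.00546741] 0.029208458452797997
```

Request:
{"method": "apply_moves", "body": {"motion": "0 0 0.0003 0 0 0 0.01;0 0 0.0006 0 0 0 0.01;0 0 0.0009 0 0 0 0.01;0 0 0.0012 0 0 0 0.01;0 0 0.0012 0 0 0 0.01;0 0 0.0012 0 0 0 0.01;0 0 0.0012 0 0 0 0.01;0 0 0.0012 0 0 0 0.01"}}

```text
time_s: 25.75
position: [0.532, 0.2233, 0.0837]
tcp_rot: [[0.939, 0.344, 0.001], [0.344, -0.939, -0.001], [0.001, 0.001, -1.0]]
force: [-0.2, -0.5, -0.3]
opening: 0.337
```

```bash
python3 - <<'E'
from h import *
s=log();print(s['time_s'],s['position'],s['force'],s['moment'],s['opening']*.087)
E
```

```text
25.75 [0.53197779 0.22333225 0.08368365] [-0.19186707 -0.49222689 -0.33848082] [0.04145557 0.02313928 0.01782711] 0.029311366536500263
```

Request:
{"method": "apply_moves", "body": {"motion": "0 0 0.0003 0 0 0 0.01;0 0 0.0006 0 0 0 0.01;0 0 0.0008 0 0 0 0.01;0 0 0.0008 0 0 0 0.01;0 0 0.0008 0 0 0 0.01;0 0 0.0008 0 0 0 0.01;0 0 0.0008 0 0 0 0.01;0 0 0.0008 0 0 0 0.01"}}

```text
time_s: 26.75
position: [0.532, 0.2234, 0.083]
tcp_rot: [[0.939, 0.344, 0.001], [0.344, -0.939, -0.0], [0.001, 0.001, -1.0]]
force: [-0.2, 1.3, 1.0]
opening: 0.337
```

```bash
python3 - <<'E'
from h import *
s=log();print(s['time_s'],s['position'],s['force'],s['moment'],s['opening']*.087)
E
```

```text
26.75 [0.53202955 0.22339218 0.08296845] [-0.22104931  1.29255252  0.98223401] [ 0.08309396  0.10774373 -0.0389838 ] 0.02933702685537243
```

Request:
{"method": "apply_moves", "body": {"motion": "0 0 -0.0004 0 0 0 0.034;0 0 -0.0004 0 0 0 0.04;0 0 -0.0004 0 0 0 0.045;0 0 -0.0004 0 0 0 0.05;0 0 -0.0004 0 0 0 0.055;0 0 -0.0004 0 0 0 0.055;0 0 -0.0004 0 0 0 0.055;0 0 -0.0004 0 0 0 0.055"}}

```text
time_s: 27.75
position: [0.532, 0.2234, 0.0833]
tcp_rot: [[0.939, 0.344, 0.001], [0.344, -0.939, -0.001], [0.001, 0.001, -1.0]]
force: [0.1, -0.2, 1.0]
opening: 0.63
```

```bash
python3 - <<'E'
from h import *
s=log();print(s['time_s'],s['position'],s['force'],s['moment'],s['opening']*.087)
cap('wrist','w14')
E
```

```text
27.75 [0.53197577 0.22335571 0.08328273] [ 0.12200797 -0.16754505  0.97989708] [0.00779272 0.03640209 0.03116845] 0.054815060009720806
```

View pics/w14.png

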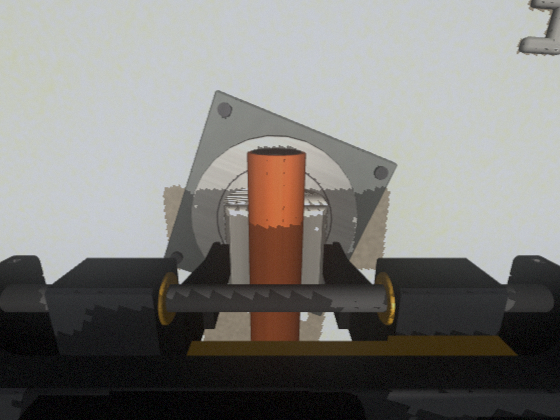

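Released and sitting in the vee. I'll lift straight up and back off to view it.

Request:
{"method": "apply_moves", "body": {"motion": "0 0 -0.005 0 0 0 0.06;0 0 -0.015 0 0 0 0.07;0 0 -0.03 0 0 0 0.08;0 0 -0.06 0 0 0 0.087;0 0 -0.1 0 0 0 0.087;-0.04 0 -0.14 0 0 0 0.087;-0.08 0 -0.17 0 0 0 0.087;-0.1 0 -0.17 0 0 0 0.087"}}

```text
time_s: 28.8
position: [0.4375, 0.1889, 0.2568]
tcp_rot: [[0.939, 0.344, 0.007], [0.344, -0.939, 0.0], [0.007, 0.002, -1.0]]
force: [0.1, 0.7, -0.9]
opening: 1.002
```

Request:
{"method": "apply_moves", "body": {"motion": "0 0 0 0 0 0 0.087;0 0 0 0 0 0 0.087;0 0 0 0 0 0 0.087;0 0 0 0 0 0 0.087;0 0 0 0 0 0 0.087;0 0 0 0 0 0 0.087;0 0 0 0 0 0 0.087;0 0 0 0 0 0 0.087"}}

```text
time_s: 29.8
position: [0.438, 0.189, 0.2532]
tcp_rot: [[0.939, 0.344, 0.001], [0.344, -0.939, -0.001], [0.001, 0.001, -1.0]]
force: [0.7, 0.7, -0.2]
opening: 1.0
```

```bash
python3 - <<'E'
from h import *
s=log();print(s['time_s'],s['position'])
cap('wrist','w15');cap('side','side15');cap('scene','scene15');cal=bot.get_calibration('wrist')
a=cv2.imread('pics/side15.png');cv2.imwrite('pics/f15s.png',cv2.resize(a[195:305,200:330],None,fx=5.5,fy=5.3,interpolation=cv2.INTER_CUBIC))
b=cv2.imread('pics/w15.png');cv2.imwrite('pics/w15r.png',b)
d=lambda P,c,cl=True: cv2.polylines(b,[np.int32(proj('wrist',P,cal))],cl,c,1)
m=[.5345,.225,.052]
for y in(-.025,.025): d(bp(m,110,90,y),(0,0,255))
t=np.linspace(0,6.28,60);R=Rdown(20)
for x in(-.06,.06): d(np.array([[m[0],m[1],.09]+R@[x,.015*np.cos(v),.015*np.sin(v)] for v in t]),(255,0,0))
cv2.imwrite('pics/f15.png',cv2.resize(b[0:220,150:410],None,fx=3,fy=2.7))
E
```

```text
29.8 [0.43795078 0.18901219 0.25324282]
```

View pics/f15.png

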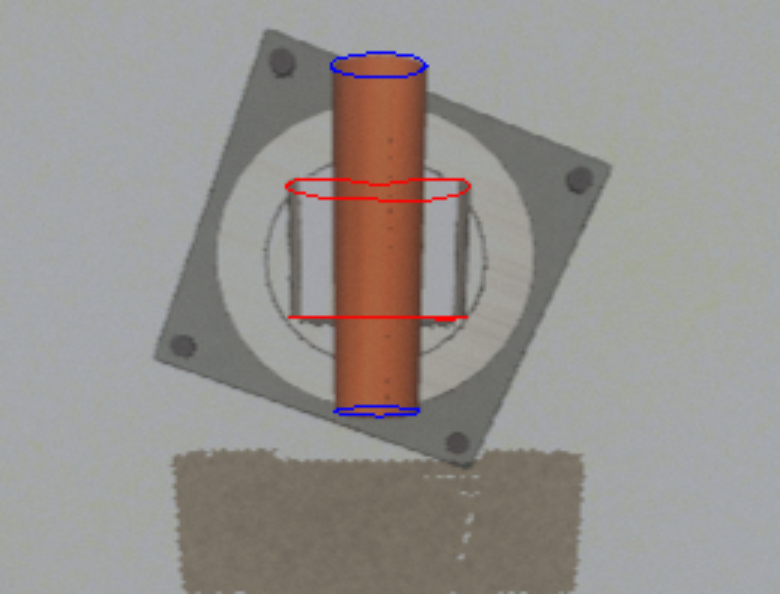

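View pics/f15s.png

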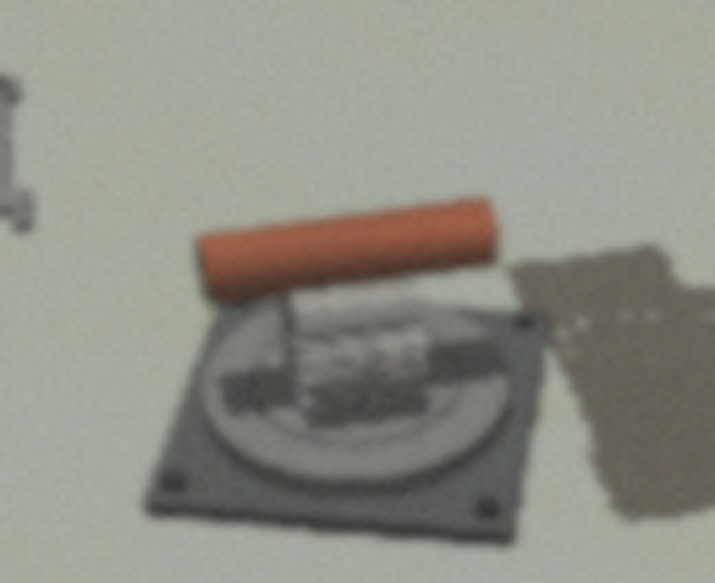

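View pics/scene15.png

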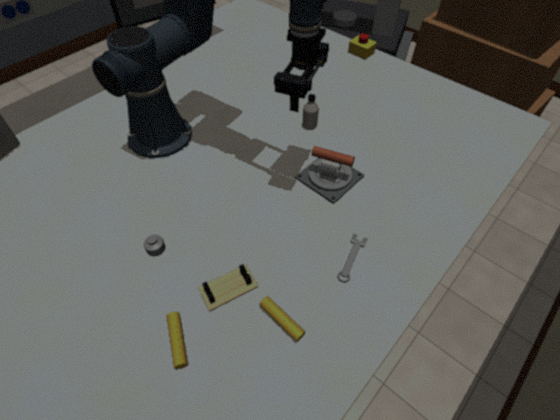

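The model overlay matches to within about 2 mm: block centred on the platen, tube seated and central in the vee. The bystanders are at their original pixels: bottle (311,112), wrench (352,258), weight (154,244). The arm is clear, so I'm handing in.

```bash
python3 -c "
from h import *
print(bot.hand_in())"
```

```text
the job is handed in; nothing more can be done
None
```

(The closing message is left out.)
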